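Load a cheese block through the keeper's sprung flap

ROBOT

A 6-joint arm with a two-finger parallel gripper is mounted at the origin on the work surface. World frame = base frame: x ahead of the robot, y to its left, z up, the work surface at z = 0. Lengths are in mm, angles in rad, forces in N, time in s.
With the tool pointing down it reaches from about 350 to 775 mm from the base axis. Payload 7.3 kg.
Tool frame: the origin (TCP) lies midway between the tips of the shut fingers; the grasp point (between the pads) lies 19 mm behind it; z points along the fingers, x is the direction in which the jaws open and shut, and the axes are right-handed (so a half turn about z gives the same grasp; the last joint's range is limited). The gripper opens to 92 mm and grips with 3 to 60 N. Pads are 19 mm wide; open, the fingers measure 130 mm over their backs; the gripper's body (75 mm by 190 mm) begins 47 mm behind the grasp point.
Start: joints at [-1.482, 0.342, 1.524, -0, 1.275, -0.146], TCP at [122.162, -510.609, 226.741] pointing down, gripper open.
Joint ranges: [-2.53, 2.53], [-0.77, 2.02], [0.04, 2.7], [-1, 4.14], [0.28, 2.66], [-3.11, 3.11]. Speed limits (rad/s): [2.57, 2.57, 3.14, 3.14, 3.14, 3.14].

INTERFACE

Orientations are given as a unit quaternion [x, y, z, w].
In Python, from workcell import manip gives the robot as it stands.
- The arm moves only by the tool carry_out, never from a script. Its argument "plan" is a list of rows, each an object of numbers: "jaw": the finger opening in cm, from 0 to 9.18; "dx", "dy", "dz": the shift along the tool's x, y, z in cm; "wx", "wy", "wz": the turn, a rotation vector about the tool's x, y, z in degrees. A call has 1 to 10 rows; each row is the pose to reach, as a shift and turn from the pose commanded when the call began, along the tool's axes at that moment; what a row does not reach only later rows make up. A row lasts 1/8 s, in which the tool goes at most 62.5 mm and 10.7 degrees, less where a joint would pass 70% of its speed; a pose out of reach is approached as far as the arm can. A call with a gripper value outside its range is refused whole. The fingers move at their own pace and stop on an object; the grip force is fixed at half the most. Time passes only in rows, so rows that repeat a pose let the fingers close. It gives the time, the measured TCP pose, the force and the opening at its end, in the units of the state.
- manip.get_state(): the state, without advancing time (a new reading comes with each control period).
- manip.snapshot(name): name is "scene" or "top" or "wrist"; returns a dict with "color" (400x640x3 uint8, red, green, blue), "range_z" (400x640 float32, mm along the optical axis (not along the pixel's ray), 0 where there is no reading), "fovy" (degrees; the focal length in pixels is half the picture's height over the tangent of half this angle, whatever the lens; pixels are square), "cx", "cy" (the principal point, pixels), "dist_coeffs" ([k1, k2, p1, p2, k3] as OpenCV has them; the pictures are not rectified), "rvec" (rotation vector, rad) and "tvec" (3), from world to camera coordinates, as OpenCV has them; the wrist camera has in their place "hand_eye" (4x4, takes a point from camera to tool coordinates, whose origin is the TCP and whose axes are the tool frame's). Camera axes: x right, y down, z forward; pixel columns grow to the right and rows downward; lengths in mm; the calibration is good to about 2 mm. A picture is of the moment at which its call begins: read the wrist's pose just before it.
- manip.close_job(): hands the job in, once; it reports no verdict.
The state is a dict: "clock": time; "q": joint angles; "joint_vel": joint speeds; "tau": joint torques, N m; "tool_pos": TCP position; "ee_rot": TCP orientation; "ft_force": force on the tool from outside, world axes, zero at the start; "wrist_torque": the same for the moment, N m; "width": opening from 0.0 (shut) to 1.0 (fully open).
Only numpy, scipy, OpenCV 4.12 (cv2) and the standard library are available. Lean on these libraries where they do the work, as an engineer would, in place of code of your own. Each camera call takes 0.05 s, during which the arm holds its last target.

TASK

Put the wrapped cheese block on the loading sill of the cheese keeper, let go of it, then use the wooden pusher to push it in through the sprung flap until you feel the sprung back plate hidden inside clearly give (several millimetres), gently, without ramming the plate to the end of its travel. Then draw the pusher out so the flap shuts behind the cheese, and lay the pusher back down flat on the counter, leaving the jar, the round cheese and the bowl alone.

Things in the scene. Friction and masses are not known exactly. Their poses are not given: they have to be found in the camera images.
- keeper: Fixed low box of dark wood and aluminium with a light wooden loading sill; way in along its +y (about world +y). Origin on the counter under the middle of its front face (y=0). Box 150 wide (x), 276 deep, 114 mm high; sill y=-160 to 0, its top and the inner floor level at z=20. Sill guide strips 8 mm high, 74 mm apart, narrow over the last 45 mm to the 64 mm wide lane.
- mouth (a point): Middle of the opening (64 wide, 66 mm high) at lane floor level, on the keeper's front face, 20 mm above the counter; axes as the keeper's. The lane inside is 64 mm wide throughout. The first 100 mm of the keeper's roof is clear.
- sill_spot (a point): Good place for the middle of the cheese's underside on the sill: 95 mm in front of the front face, on the lane's middle line, 20 mm above the counter; axes as the keeper's.
- flap (a joint): Black sprung flap, 60 wide, 62 long, 4 mm thick, hinged at its top, 66 mm above the lane floor and 8 mm behind the front face. 0 = shut, upright; grows swinging inward (only), to 1.5 rad. A weak spring (0.3 to 1.5 N at the tip) shuts it when nothing is in its way: the cheese's rear face must be 70 mm or more behind the front face for it to come down behind.
- back_plate (a joint): Hidden upright sprung plate to seat the cheese on. Front face at rest 165 to 200 mm behind the keeper's front face, varies: find by feel. 0 = rest, grows pushed in (m), hard stop 0.015. Takes 2.4 N plus 0.8 N/mm, over 1 to 5 N of friction and flap drag. Seat it by pressing over 4 mm (6 N), best 7, never over 13 mm (13 N). It then returns to 0, easing the cheese back: as it should.
- cheese: Loose block of hard cheese with a paper band and a rind end, 55 (x) x 80 (y) x 50 (z) mm, 0.2 to 0.45 kg. Origin at the centre of its underside, z up, y its long axis. It goes in lengthwise, either end first, standing on its 55 x 80 side.
- pusher: Loose wooden pusher, flat on the counter, 255 mm long, 0.22 kg: dark handle block 24 wide (x), 80 long (y), 45 high, then along +y a light bar 24 wide, 22 high, ending in a crosshead 46 wide, 22 high, 15 long. Origin at the underside below the handle's middle; underside flat at z=0. Balances 42 mm from the handle's middle towards the head.
- pusher_grip (a point): Where to hold the pusher: middle of the handle block, 28 mm above its underside; axes as the pusher's. While pushing, carry it level with its underside about 14 mm over the lane floor, so that the flap slides off its level top when it is drawn out.
- pusher_tip (a point): Centre of the flat pushing face of the pusher's head, 215 mm from the grip along the pusher's +y, 11 mm above its underside.
- jar: Bystander: jar with a steel cap, 64 mm across, 90 mm high, origin at its underside.
- round: Bystander: pale round cheese, 104 mm across, 40 mm high, origin at its underside.
- bowl: Bystander: white bowl, 90 mm across, 40 mm high, origin at its underside.
Not all that is in view belongs to the job. Several things look just like the cheese: the one meant starts farthest from the robot's base.

How it is judged (in metres and radians):
On the way, in this order (a step that is already met when the one before it is completed fails the run):
1. the cheese stands on the sill in front of the flap, let go of (y of cheese in the frame of mouth between -0.15 and -0.03 m and x of cheese in the frame of mouth between -0.02 and 0.02 m and z of cheese in the frame of mouth between -0.004 and 0.006 m and contact force between the fingers and cheese below 0.1 N), for 0.2 s.
2. the pusher pushes the cheese in under the opened flap (value of joint flap above 0.6 rad and y of cheese in the frame of mouth above 0.02 m and contact force between pusher and cheese above 0.3 N).
3. the pusher presses the cheese against the back plate, which gives by more than 4 mm (value of joint back_plate above 0.004 m and contact force between pusher and cheese above 1 N), for 0.2 s.
At the end, for the whole second after the job is handed in: The cheese stands upright and at rest on the keeper's floor with its rear face at least about 72 mm inside the front face, the flap is shut (under 0.08 rad), and the pusher lies flat (within 0.08 rad, underside within 6 mm of the counter) and still on the counter (y of cheese in the frame of mouth above 0.112 m and z of cheese in the frame of mouth below 0.006 m and angle between cheese's own z axis and vertical below 0.1 rad and linear speed of each of cheese, pusher below 0.02 m/s and value of joint flap below 0.08 rad and height (world z) of pusher below 0.006 m and angle between pusher's own z axis and vertical below 0.08 rad); the robot touches nothing.
It fails at once if the back plate is rammed: pressed beyond 13 mm (value of joint back_plate above 0.013 m).
It fails at once if the cheese is pushed harder than 25 N with the pusher (contact force between pusher and cheese above 25 N).
It fails at once if the pusher bears on the keeper with more than 25 N (contact force between pusher and keeper above 25 N).
It fails at once if the jar, the round cheese or the bowl is moved by more than 20 mm (distance of any of jar, round, bowl from where it was at the start of the episode above 0.02 m).
It also fails if it takes over 72 s, if anything falls off the work surface, if the arm or the gripper's body presses on something with over 40 N, if the wrist force passes 120 N, or if a joint passes its speed limit or range.

## Working session

There is one attempt and no reset: what is moved stays moved. The work goes in short steps, Python scripts to look and compute and a tool call to move; the robot and the scene stay as the last step left them, time stands still between calls to the robot, and variables do not carry over. Pictures are saved under pics/ and viewed, and the job is handed in when it is done.

Besides the shell and the picture viewer there is one more tool, called after ">>>" in YAML: its name, and indented under it one key for each argument. carry_out: Moves the arm, as the interface text tells. Its arguments: {"type":"object","properties":{"plan":{"type":"array","items":{"type":"object","properties":{"jaw":{"type":"number"},"dx":{"type":"number"},"dy":{"type":"number"},"dz":{"type":"number"},"wx":{"type":"number"},"wy":{"type":"number"},"wz":{"type":"number"}}}}},"required":["plan"]}

```bash
mkdir -p pics; ls
python3 - <<'E'
from workcell import manip
import cv2,pickle
s=manip.get_state();print(s)
for n in("scene","top","wrist"):
    d=manip.snapshot(n);pickle.dump(d,open(f"{n}0.pkl","wb"))
    cv2.imwrite(f"pics/{n}0.png",d["color"][:,:,::-1])
    print(n,{k:v for k,v in d.items() if k not in("color","range_z")})
E
```

```text
pics
{'clock': 0.0, 'q': array([-1.48201212e+00,  3.42680019e-01,  1.52501552e+00, -4.84757683e-06,
        1.27537353e+00, -1.45980842e-01]), 'joint_vel': array([ 2.01172378e-03, -1.65399077e-03,  1.74754445e-03,  4.08074319e-04,
        9.54267189e-05, -8.62187072e-04]), 'tau': array([ 1.89908758e-03, -4.31239414e+01, -2.44221997e+01,  7.19859218e-02,
        5.57304849e-02, -1.20490745e-04]), 'tool_pos': array([ 122.11679916, -510.18955276,  226.06763901]), 'ee_rot': array([ 7.85052607e-01, -6.19428656e-01, -5.08537529e-04, -5.35112436e-04]), 'ft_force': array([ 0.32025946, -0.06371046, -0.17365579]), 'wrist_torque': array([ 0.01122633, -0.04082277,  0.03677827]), 'width': 1.0016604008803944}
scene {'fovy': 56.79817462030431, 'cx': 315.17712363966854, 'cy': 194.49514758655891, 'dist_coeffs': array([-0.03037111,  0.        ,  0.        ,  0.        ,  0.        ]), 'rvec': array([ 2.26848507,  0.55403658, -0.26818852]), 'tvec': array([-461.83960226, -147.89771183, 1390.53498476])}
top {'fovy': 55.90588070265443, 'cx': 315.1032781387152, 'cy': 206.8861590190362, 'dist_coeffs': array([-0.05448522,  0.        ,  0.        ,  0.        ,  0.        ]), 'rvec': array([ 2.19816495, -2.15207655,  0.0778645 ]), 'tvec': array([ -54.72402319,  546.318822  , 1209.8104115 ])}
wrist {'fovy': 65.57882086774981, 'cx': 319.3363594250536, 'cy': 196.23252988300854, 'dist_coeffs': array([-0.0552089,  0.       ,  0.       ,  0.       ,  0.       ]), 'hand_eye': array([[ 9.99998524e-01,  8.64535928e-04,  1.48486291e-03,
        -9.80108987e-01],
       [-1.23243235e-03,  9.63064359e-01,  2.69268492e-01,
        -7.28702659e+01],
       [-1.19722626e-03, -2.69269925e-01,  9.63064003e-01,
        -1.58046574e+02],
       [ 0.00000000e+00,  0.00000000e+00,  0.00000000e+00,
         1.00000000e+00]])}
```

View pics/scene0.png

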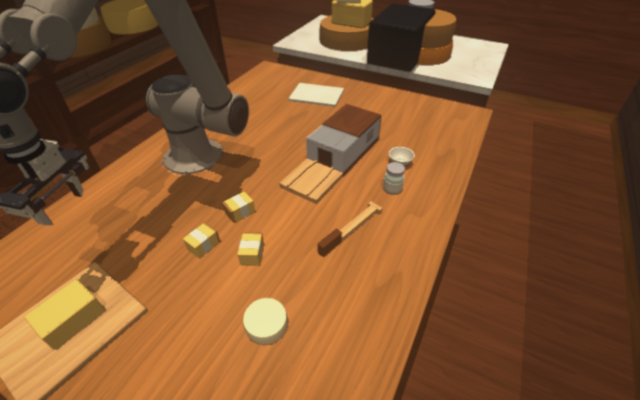

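View pics/top0.png

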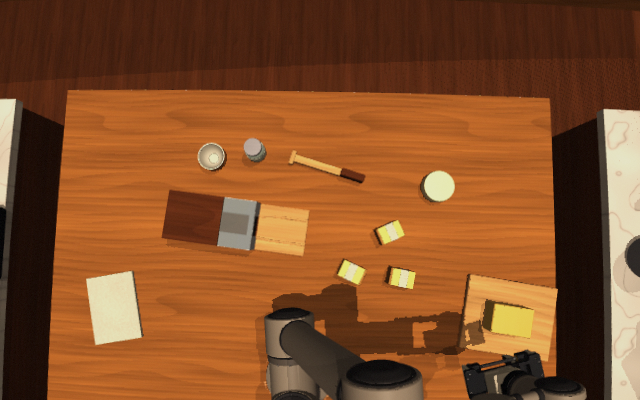

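View pics/wrist0.png

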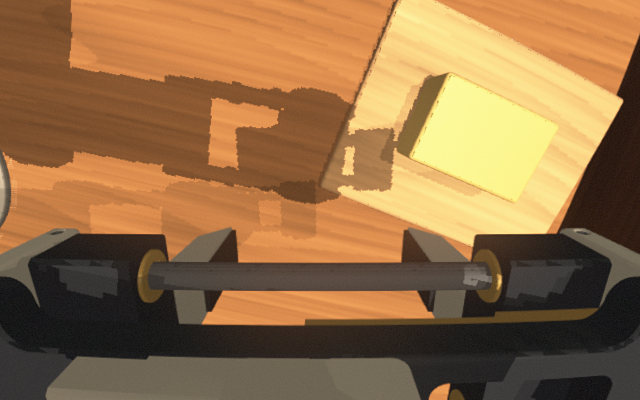

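```bash
cat > h.py <<'E'
import numpy as np,cv2,pickle
from scipy.spatial.transform import Rotation as R
def K(d):
    f=200/np.tan(np.radians(d["fovy"])/2);return np.array([[f,0,d["cx"]],[0,f,d["cy"]],[0,0,1.]])
def pose(d,st=None):
    "cam->world R,t"
    if "rvec" in d:
        r=R.from_rotvec(d["rvec"]).as_matrix();return r.T,-r.T@d["tvec"]
    H=d["hand_eye"];q=R.from_quat(st["ee_rot"]).as_matrix()
    return q@H[:3,:3],q@H[:3,3]+st["tool_pos"]
def ray(d,uv):
    u=cv2.undistortPoints(np.array(uv,float).reshape(-1,1,2),K(d),d["dist_coeffs"]).reshape(-1,2)
    return np.c_[u,np.ones(len(u))]
def atz(d,uv,z,st=None):
    r,t=pose(d,st);w=ray(d,uv)@r.T;s=(z-t[2])/w[:,2];return t+w*s[:,None]
def cloud(d,st=None):
    v,u=np.mgrid[:400,:640];r,t=pose(d,st)
    p=ray(d,np.c_[u.ravel(),v.ravel()])*d["range_z"].reshape(-1,1)
    return (p@r.T+t).reshape(400,640,3)
def proj(d,P,st=None):
    r,t=pose(d,st);Pc=(np.atleast_2d(P)-t)@r
    return cv2.projectPoints(Pc,np.zeros(3),np.zeros(3),K(d),d["dist_coeffs"])[0].reshape(-1,2)
def rect(pts):
    c,(a,b),th=cv2.minAreaRect(np.float32(pts[:,:2]))
    if b>a: th+=90;a,b=b,a
    return np.round(c,1),round(a,1),round(b,1),round(th,2)
E
python3 - <<'E'
from h import *
d=pickle.load(open("top0.pkl","rb"));c=cloud(d)
im=d["color"][:,:,::-1]
cv2.imwrite("pics/t_crop.png",cv2.resize(im[120:300,150:470],None,fx=2.5,fy=2.5,interpolation=cv2.INTER_CUBIC))
z=c[...,2];print("table z",np.median(z[100:120,300:400]))
m=((z>6)).astype(np.uint8);m[:, :140]=0
n,l,s,ce=cv2.connectedComponentsWithStats(m)
for i in range(1,n):
    if s[i,4]<60:continue
    p=c[l==i];print(ce[i].round(),s[i,4],"zmax",np.percentile(p[:,2],[50,95]).round(1),rect(p[p[:,2]>np.percentile(p[:,2],90)-6]),"dist",np.hypot(*np.median(p[:,:2],0)).round())
E
```

```text
table z -0.2881629028020143
[624. 250.] 4291 zmax [ 7.8 29.1] (array([ 439.1, -607.8]), 1103.2, 990.5, 87.98) dist 1177.0
[254. 150.] 387 zmax [87.7 92.5] (array([606.6,  50.5]), 379.3, 54.1, 41.95) dist 736.0
[210. 156.] 481 zmax [22.3 41.2] (array([575.6, 154.8]), 486.1, 86.2, 48.67) dist 779.0
[327. 167.] 677 zmax [22.6 46.8] (array([ 550.8, -130.2]), 241.7, 78.8, 162.45) dist 683.0
[438. 186.] 819 zmax [39.9 44. ] (array([ 566.2, -266.2]), 473.0, 95.7, 108.03) dist 761.0
[234. 223.] 6889 zmax [109.5 115.9] (array([485.3, 178.3]), 474.5, 150.9, 83.6) dist 527.0
[389. 232.] 474 zmax [49.8 54.2] (array([ 448.8, -194.1]), 268.2, 64.7, 104.1) dist 546.0
[352. 272.] 458 zmax [49.8 53.7] (array([ 341.6, -164.1]), 78.3, 56.2, 64.74) dist 379.0
[400. 277.] 509 zmax [49.8 54.1] (array([ 364.8, -203.4]), 331.5, 64.1, 71.61) dist 456.0
[511. 341.] 10684 zmax [ 72.1 574.1] (array([ 263.2, -275.6]), 560.8, 118.3, 61.89) dist 613.0
[328. 365.] 9200 zmax [517.1 751. ] (array([321.3, -95.9]), 251.1, 83.2, 35.8) dist 242.0
```

View pics/t_crop.png

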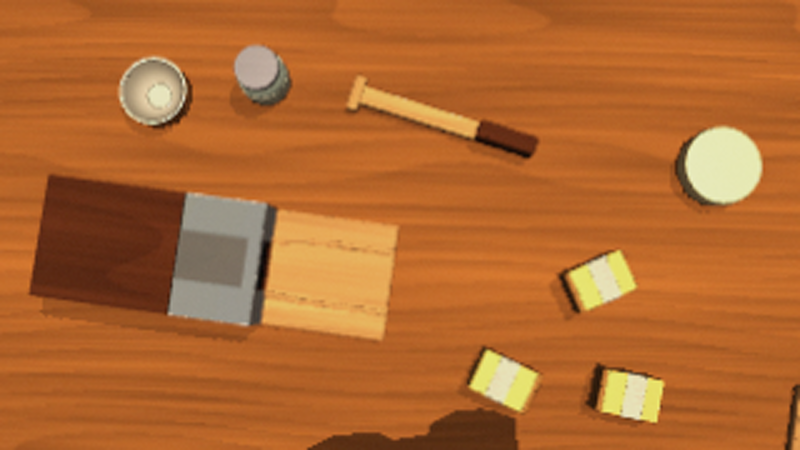

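Run:
```python
from h import *
d=pickle.load(open("top0.pkl","rb"));c=cloud(d);z=c[...,2]
im=d["color"][:,:,::-1]
def blob(box,lo,hi,er=1):
    x0,y0,x1,y1=box
    m=np.zeros_like(z,bool);m[y0:y1,x0:x1]=True
    m&=(z>lo)&(z<hi)
    n,l,s,ce=cv2.connectedComponentsWithStats(m.astype(np.uint8))
    i=1+np.argmax(s[1:,4]);return c[l==i]
for n,b,lo,hi in [("cheeseA",(370,212,410,250),46,53),("B",(330,255,370,290),46,53),("C",(385,260,420,295),46,53),("roof",(155,180,262,255),105,120),("sill",(250,195,315,262),15,25),("handle",(335,160,370,190),40,50),("bar",(285,145,345,180),17,27),("pusher",(280,145,372,190),15,50),("jar",(240,130,270,165),82,98),("round",(415,165,460,210),36,44)]:
    p=blob(b,lo,hi);print(n,len(p),p[:,2].mean().round(1),rect(p),p[:,:2].mean(0).round(1))
for n,(x0,y0,x1,y1) in {"k":(155,180,320,265),"p":(280,140,375,195),"c":(365,210,415,255)}.items():
    s=800//(x1-x0);s=min(s,600//(y1-y0));cv2.imwrite(f"pics/c_{n}.png",cv2.resize(im[y0:y1,x0:x1],None,fx=s,fy=s,interpolation=cv2.INTER_CUBIC));print(n,s)
```

```text
cheeseA 366 49.7 (array([ 470.7, -281.6]), 79.9, 54.9, 114.74) [ 470.  -282.1]
B 364 49.7 (array([ 341.6, -164.1]), 78.3, 56.2, 64.74) [ 341.9 -163.8]
C 391 49.9 (array([ 326., -321.]), 81.6, 55.4, 79.67) [ 326.3 -320.3]
roof 4325 112.0 (array([496.7, 280.6]), 275.9, 150.9, 83.69) [495.8 277.9]
sill 2048 19.8 (array([473.4,  69.1]), 170.6, 150.4, 83.64) [472.6  65.8]
handle 169 44.2 (array([ 654.9, -163.2]), 78.6, 23.6, 73.74) [ 654.6 -163. ]
bar 406 21.7 (array([694.6, -45.5]), 183.4, 44.7, 76.67) [692.8 -36. ]
pusher 629 28.1 (array([678.7, -78.7]), 254.0, 44.7, 72.86) [679.4 -78. ]
jar 252 89.3 (array([727.9, 157.3]), 54.4, 54.3, 11.62) [726.6 157.5]
round 657 40.0 (array([ 624.3, -444.2]), 98.9, 98.5, 136.83) [ 623.4 -443.6]
k 4
p 8
c 13
```

View pics/c_k.png

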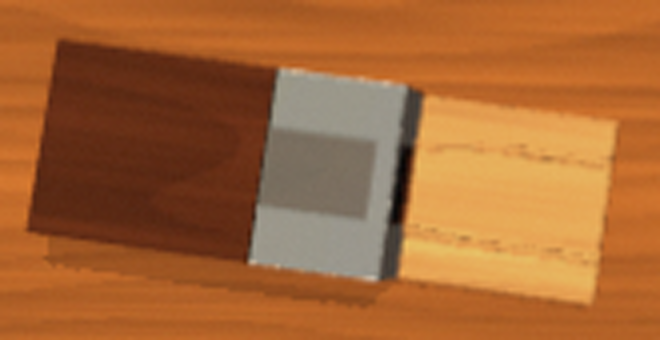

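View pics/c_c.png

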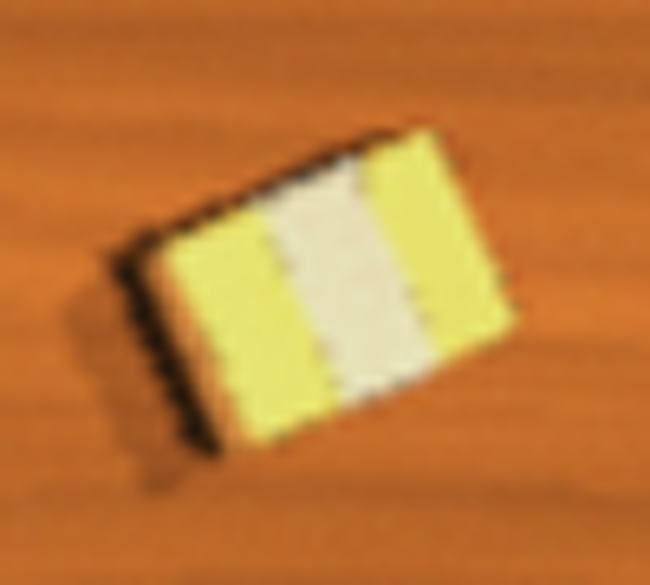

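View pics/c_p.png

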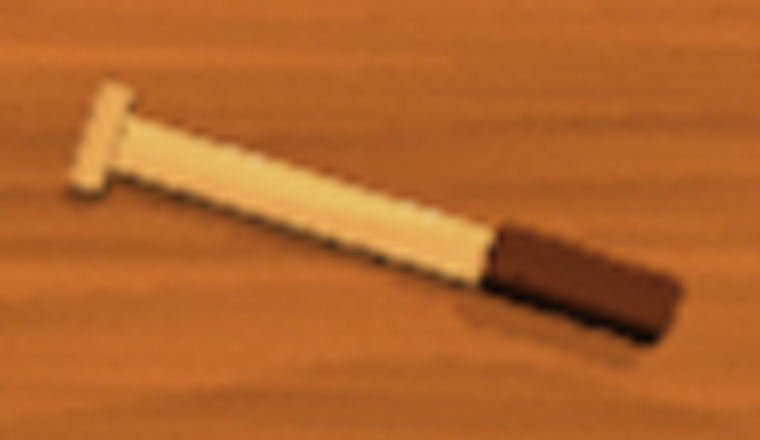

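```bash
cat >> h.py <<'E'
def go(x,y,z,yaw):
    "shift/turn from now to the tool-down pose with tool x at yaw deg"
    from workcell import manip
    s=manip.get_state();q=R.from_quat(s["ee_rot"])
    d=q.inv().apply(np.array([x,y,z])-s["tool_pos"])/10
    a=np.radians(yaw);T=R.from_matrix(np.array([[np.cos(a),np.sin(a),0],[np.sin(a),-np.cos(a),0],[0,0,-1]]))
    w=(q.inv()*T).as_rotvec(degrees=True)
    print("d",d.round(2),"w",w.round(2))
def show():
    from workcell import manip
    s=manip.get_state();X=R.from_quat(s["ee_rot"]).as_matrix()
    print("t",round(s["clock"],2),"pos",s["tool_pos"].round(1),"yaw",np.degrees(np.arctan2(X[1,0],X[0,0])).round(2),"tilt",np.degrees(np.arccos(-X[2,2])).round(2),"F",s["ft_force"].round(2),"w",s["width"].round(3)*91.8)
E
python3 -c "
from h import *
show();go(470.5,-281.6,120,24.74)"
```

```text
Traceback (most recent call last):
  File "h.py", line 38, in show
    print("t",round(s["clock"],2),"pos",s["tool_pos"].round(1),"yaw",np.degrees(np.arctan2(X[1,0],X[0,0])).round(2),"tilt",np.degrees(np.arccos(-X[2,2])).round(2),"F",s["ft_force"].round(2),"w",s["width"].round(3)*91.8)
                                                                                                                                                                                                  ^^^^^^^^^^^^^^^^
AttributeError: 'float' object has no attribute 'round'
```

```bash
sed -i 's/s\["width"\].round(3)\*91.8/round(s["width"]*91.8,1)/' h.py
python3 -c "
from h import *
show();go(470.5,-281.6,120,24.74)"
```

```text
t 0.15 pos [ 122.2 -510.3  226.2] yaw -76.54 tilt 0.06 F [ 0.09 -0.01 -0.32] w 91.6
d [-14.12 -39.2   10.64] w [-6.0000e-02  4.0000e-02 -1.0128e+02]
```

What could be taken for the cheese, in the top picture:
- (390,232), 549 mm from the base
- (402,278), 457 mm
- (351,272), 379 mm
- the larger block with no band on the board at (512,320), which is not alike

I choose (390,232), the farthest. The crop shows yellow with a paper band and a rind end, and 80 x 55 x 50 mm fits.

>>> carry_out:
  plan:
    - {"dx":-7,"dy":-20,"dz":3,"wz":-50,"jaw":9}
    - {"dx":-7,"dy":-20,"dz":3,"wz":-50,"jaw":9}
    - {"dx":-7,"dy":-20,"dz":3,"wz":-50,"jaw":9}
    - {"dx":-7,"dy":-20,"dz":3,"wz":-50,"jaw":9}
    - {"dx":-14.1,"dy":-39.2,"dz":8,"wz":-101.3,"jaw":9}
    - {"dx":-14.1,"dy":-39.2,"dz":8,"wz":-101.3,"jaw":9}
    - {"dx":-14.1,"dy":-39.2,"dz":10.6,"wz":-101.3,"jaw":9}
    - {"dx":-14.1,"dy":-39.2,"dz":10.6,"wz":-101.3,"jaw":9}
    - {"dx":-14.1,"dy":-39.2,"dz":10.6,"wz":-101.3,"jaw":9}
    - {"dx":-14.1,"dy":-39.2,"dz":10.6,"wz":-101.3,"jaw":9}

```text
validation failed for argument at $.pl...
```

Run:
```python
from h import *
from workcell import manip
show();go(470.5,-281.6,14,24.74)
s=manip.get_state();d=manip.snapshot("wrist");pickle.dump((s,d),open("w1.pkl","wb"))
cv2.imwrite("pics/w1.png",d["color"][:,:,::-1])
```

```text
t 0.15 pos [ 122.2 -510.3  226.2] yaw -76.54 tilt 0.06 F [ 0.09 -0.01 -0.32] w 91.6
d [-14.11 -39.2   21.24] w [-6.0000e-02  4.0000e-02 -1.0128e+02]
```

View pics/w1.png

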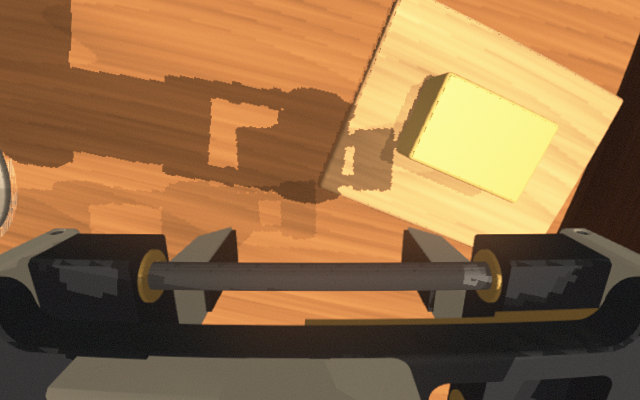

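The picture shows the arm hasn't moved: the call was refused whole. I'll try smaller values.

>>> carry_out:
  plan:
    - {"dx":-5,"dy":-15,"dz":4,"wz":-40,"jaw":9}
    - {"dx":-5,"dy":-15,"dz":4,"wz":-40,"jaw":9}
    - {"dx":-5,"dy":-15,"dz":4,"wz":-40,"jaw":9}
    - {"dx":-5,"dy":-15,"dz":4,"wz":-40,"jaw":9}

```text
validation failed for argument at $.pl...
```

>>> carry_out:
  plan:
    - {"dx":-3,"dy":-5,"dz":2,"wx":0,"wy":0,"wz":-10,"jaw":9}

```text
clock: 0.32
tool_pos: [162.8, -472.2, 207.1]
ee_rot: [0.836, -0.549, 0.001, 0.002]
ft_force: [1.0, -1.0, -0.4]
width: 0.982
```

```bash
python3 -c "
from h import *
show();go(470.5,-281.6,120,24.74)"
```

```text
t 0.33 pos [ 162.8 -472.2  207.1] yaw -66.59 tilt 0.23 F [ 0.95 -1.05 -0.41] w 90.2
d [ -5.29 -35.82   8.64] w [  0.24  -0.11 -91.33]
```

>>> carry_out:
  plan:
    - {"dx":-2.6,"dy":-18,"dz":4,"wx":0,"wy":0,"wz":-45,"jaw":9}
    - {"dx":-2.6,"dy":-18,"dz":4,"wx":0,"wy":0,"wz":-45,"jaw":9}
    - {"dx":-2.6,"dy":-18,"dz":4,"wx":0,"wy":0,"wz":-45,"jaw":9}
    - {"dx":-5.3,"dy":-35.8,"dz":8,"wx":0.2,"wy":0,"wz":-91.3,"jaw":9}
    - {"dx":-5.3,"dy":-35.8,"dz":8,"wx":0.2,"wy":0,"wz":-91.3,"jaw":9}
    - {"dx":-5.3,"dy":-35.8,"dz":8.6,"wx":0.2,"wy":0,"wz":-91.3,"jaw":9}
    - {"dx":-5.3,"dy":-35.8,"dz":8.6,"wx":0.2,"wy":0,"wz":-91.3,"jaw":9}
    - {"dx":-5.3,"dy":-35.8,"dz":8.6,"wx":0.2,"wy":0,"wz":-91.3,"jaw":9}
    - {"dx":-5.3,"dy":-35.8,"dz":8.6,"wx":0.2,"wy":0,"wz":-91.3,"jaw":9}
    - {"dx":-5.3,"dy":-35.8,"dz":8.6,"wx":0.2,"wy":0,"wz":-91.3,"jaw":9}

```text
clock: 1.58
tool_pos: [471.1, -278.6, 120.5]
ee_rot: [0.977, 0.214, 0.001, -0.001]
ft_force: [-0.1, -0.7, 0.4]
width: 0.983
```

Run:
```python
from h import *
from workcell import manip
show();go(470.5,-281.6,14,24.74)
s=manip.get_state();d=manip.snapshot("wrist");pickle.dump((s,d),open("w1.pkl","wb"))
cv2.imwrite("pics/w2.png",d["color"][:,:,::-1])
c=cloud(d,s);z=c[...,2];m=(z>46)&(z<53)
n,l,st,ce=cv2.connectedComponentsWithStats(m.astype(np.uint8))
for i in range(1,n):
    if st[i,4]>1500: print(ce[i],st[i,4],rect(c[l==i]))
```

```text
t 1.57 pos [ 471.1 -278.6  120.5] yaw 24.71 tilt 0.19 F [-0.1  -0.69  0.38] w 90.2
d [-0.2   0.28 10.65] w [-0.14 -0.12 -0.03]
[203.04873294  16.72748538] 2565 (array([ 345.9, -192.6]), 66.8, 32.0, 23.71)
[128.77080334 175.24244169] 6946 (array([ 327., -319.]), 80.6, 56.1, 80.05)
[316.46276673 205.77340688] 6889 (array([ 470.2, -280.1]), 79.5, 55.6, 115.12)
```

View pics/w2.png

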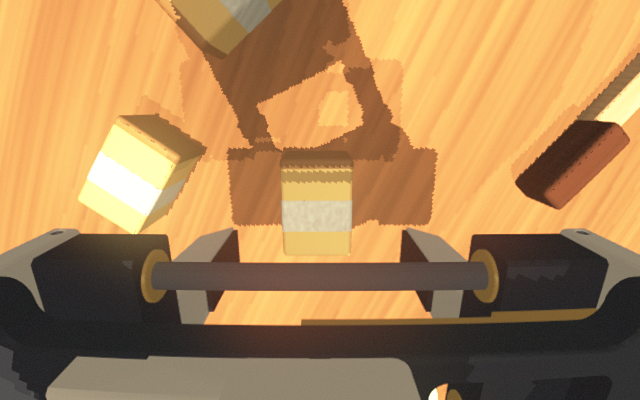

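The wrist view has the banded block centred at (317,206), square between the jaws. Its range measurement agrees with the top camera to within 1.5 mm. I'll go down and grip.

>>> carry_out:
  plan:
    - {"dx":-0.2,"dy":0.2,"dz":5,"wx":0,"wy":0,"wz":0,"jaw":9}
    - {"dx":-0.2,"dy":0.2,"dz":9,"wx":0,"wy":0,"wz":0,"jaw":9}
    - {"dx":-0.2,"dy":0.2,"dz":10.6,"wx":0,"wy":0,"wz":0,"jaw":9}
    - {"dx":-0.2,"dy":0.2,"dz":10.6,"wx":0,"wy":0,"wz":0,"jaw":9}
    - {"dx":-0.2,"dy":0.2,"dz":10.6,"wx":0,"wy":0,"wz":0,"jaw":5}
    - {"dx":-0.2,"dy":0.2,"dz":10.6,"wx":0,"wy":0,"wz":0,"jaw":5}
    - {"dx":-0.2,"dy":0.2,"dz":10.6,"wx":0,"wy":0,"wz":0,"jaw":5}
    - {"dx":-0.2,"dy":0.2,"dz":10.6,"wx":0,"wy":0,"wz":0,"jaw":5}

```text
clock: 2.62
tool_pos: [470.4, -281.2, 15.2]
ee_rot: [0.977, 0.214, 0.001, -0.001]
ft_force: [1.3, 0.1, 9.0]
width: 0.598
```

Run:
```python
from h import *
show();go(471,49,100,-6.32)
```

```text
t 2.62 pos [ 470.4 -281.2   15.2] yaw 24.75 tilt 0.17 F [1.26 0.12 8.98] w 54.9
d [ 13.9  -29.97  -8.4 ] w [-0.12 -0.12 31.07]
```

>>> carry_out:
  plan:
    - {"dx":0,"dy":0,"dz":-4,"wx":0,"wy":0,"wz":0,"jaw":5}
    - {"dx":0,"dy":0,"dz":-8.4,"wx":0,"wy":0,"wz":0,"jaw":5}
    - {"dx":2.3,"dy":-5,"dz":-8.4,"wx":0,"wy":0,"wz":5,"jaw":5}
    - {"dx":4.6,"dy":-10,"dz":-8.4,"wx":0,"wy":0,"wz":10,"jaw":5}
    - {"dx":6.9,"dy":-15,"dz":-8.4,"wx":0,"wy":0,"wz":16,"jaw":5}
    - {"dx":9.2,"dy":-20,"dz":-8.4,"wx":0,"wy":0,"wz":22,"jaw":5}
    - {"dx":11.6,"dy":-25,"dz":-8.4,"wx":0,"wy":0,"wz":28,"jaw":5}
    - {"dx":13.9,"dy":-30,"dz":-8.4,"wx":0,"wy":0,"wz":31.1,"jaw":5}
    - {"dx":13.9,"dy":-30,"dz":-8.4,"wx":0,"wy":0,"wz":31.1,"jaw":5}

```text
clock: 3.75
tool_pos: [470.0, 52.8, 99.5]
ee_rot: [0.999, -0.053, 0.0, -0.002]
ft_force: [0.7, -1.4, -1.5]
width: 0.599
```

Run:
```python
from h import *
from workcell import manip
show();go(471,49,36,-6.32)
s=manip.get_state();d=manip.snapshot("wrist");pickle.dump((s,d),open("w3.pkl","wb"))
cv2.imwrite("pics/w3.png",d["color"][:,:,::-1])
d=manip.snapshot("top");pickle.dump(d,open("top3.pkl","wb"))
cv2.imwrite("pics/t3.png",cv2.resize(d["color"][150:300,150:400,::-1],None,fx=3,fy=3,interpolation=cv2.INTER_CUBIC))
```

```text
t 3.75 pos [470.   52.8  99.5] yaw -6.06 tilt 0.2 F [ 0.7  -1.41 -1.48] w 55.0
d [0.14 0.38 6.35] w [-0.2   0.01  0.26]
```

View pics/w3.png

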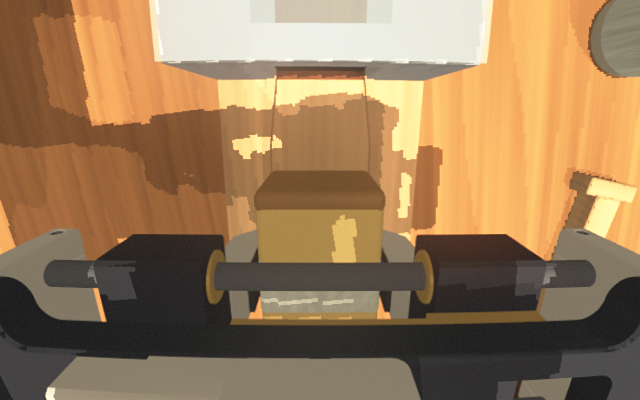

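View pics/t3.png

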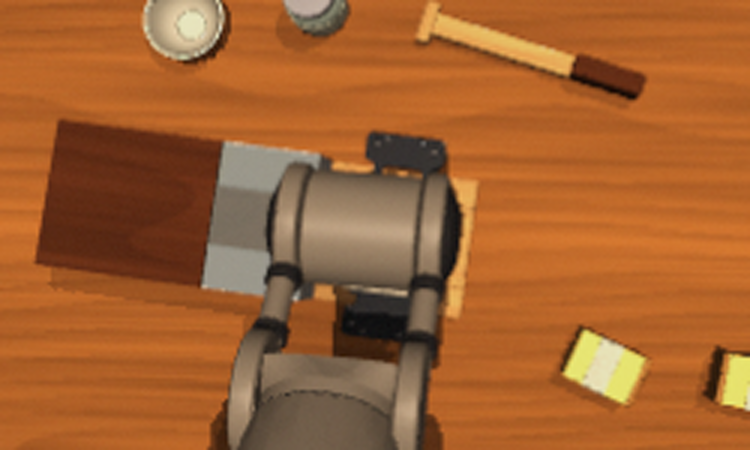

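The wrist view shows the cheese held upright, centred at column 320. The lane ahead runs between columns 276 and 367 at row 80, so they line up. I'll check that in numbers.

Run:
```python
from h import *
s,d=pickle.load(open("w3.pkl","rb"))
a=np.radians(83.68);u=np.array([np.cos(a),np.sin(a)]);v=np.array([u[1],-u[0]]);o=np.array([481.5,143.4])
def kf(p):p=p[:,:2]-o;return np.c_[p@v,p@u].round(1)
print(kf(atz(d,[(276,80),(367,80),(270,150),(371,150),(320,80)],24,s)))
c=cloud(d,s);z=c[...,2]
m=(z>110)&(z<118);m[70:]=0;p=c[m];print(len(p),kf(p).min(0),kf(p).max(0))
# cheese top in hand
m=(c[...,2]>100)&(c[...,2]<140);m[:165]=0;m[230:]=0;m[:,:250]=0;m[:,390:]=0
p=c[m];k=kf(p);print(len(p),k.min(0),k.max(0),z[m].min(),z[m].max(),np.median(k,0))
im=d["color"][:,:,::-1]
cv2.imwrite("pics/w3c.png",cv2.resize(im[40:240,220:420],None,fx=3,fy=3,interpolation=cv2.INTER_CUBIC))
```

```text
[[-32.8   2.8]
 [ 32.2   3.2]
 [-38.7 -47.3]
 [ 37.3 -46.8]
 [ -1.4   2.9]]
10915 [-76.4   3.4] [73.6 29.8]
6789 [-29.5 -67.8] [ 26.3 -50.1] 100.02227046347997 136.9766375454205 [ -1.7 -55.3]
```

View pics/w3c.png

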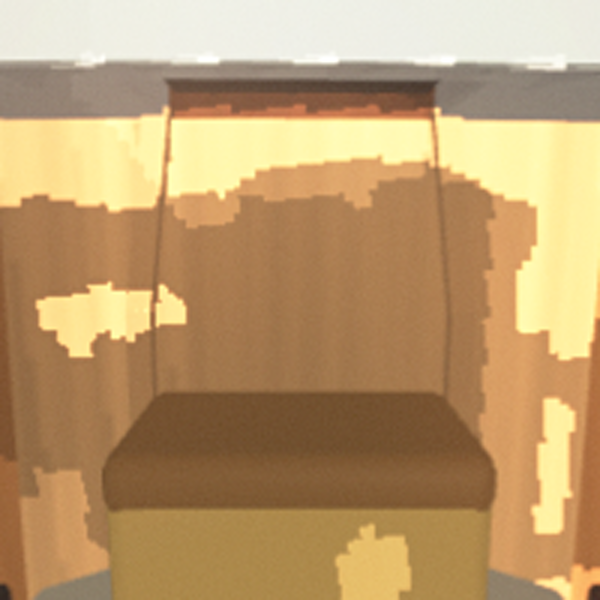

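The wrist camera puts the cheese 1 mm left of the lane's middle, and the front face within 3 mm of the top camera's figure. Setting down.

>>> carry_out:
  plan:
    - {"dx":0.15,"dy":0.3,"dz":3,"wx":-0.2,"wy":0,"wz":0.3,"jaw":5}
    - {"dx":0.15,"dy":0.3,"dz":5,"wx":-0.2,"wy":0,"wz":0.3,"jaw":5}
    - {"dx":0.15,"dy":0.3,"dz":6.1,"wx":-0.2,"wy":0,"wz":0.3,"jaw":5}
    - {"dx":0.15,"dy":0.3,"dz":6.3,"wx":-0.2,"wy":0,"wz":0.3,"jaw":5}
    - {"dx":0.15,"dy":0.3,"dz":6.3,"wx":-0.2,"wy":0,"wz":0.3,"jaw":5}

```text
clock: 4.47
tool_pos: [472.5, 46.0, 37.1]
ee_rot: [0.998, -0.058, 0.001, 0.0]
ft_force: [0.1, -0.9, -2.8]
width: 0.598
```

```bash
python3 -c "
from h import *
show()"
```

```text
t 4.47 pos [472.5  46.   37.1] yaw -6.68 tilt 0.1 F [ 0.06 -0.91 -2.8 ] w 54.9
```

>>> carry_out:
  plan:
    - {"dx":0,"dy":-0.1,"dz":0.15,"wx":0,"wy":0,"wz":-0.3,"jaw":5}
    - {"dx":0,"dy":-0.1,"dz":0.25,"wx":0,"wy":0,"wz":-0.3,"jaw":5}
    - {"dx":0,"dy":-0.1,"dz":0.25,"wx":0,"wy":0,"wz":-0.3,"jaw":5}

```text
clock: 4.85
tool_pos: [472.6, 47.4, 35.2]
ee_rot: [0.998, -0.055, 0.001, 0.0]
ft_force: [-1.1, -0.5, 5.1]
width: 0.596
```

```bash
python3 -c "
from h import *
show()"
```

```text
t 4.85 pos [472.6  47.4  35.2] yaw -6.32 tilt 0.14 F [-1.05 -0.54  5.13] w 54.7
```

>>> carry_out:
  plan:
    - {"dx":0,"dy":0,"dz":0,"wx":0,"wy":0,"wz":0,"jaw":9}
    - {"dx":0,"dy":0,"dz":0,"wx":0,"wy":0,"wz":0,"jaw":9}
    - {"dx":0,"dy":0,"dz":0,"wx":0,"wy":0,"wz":0,"jaw":9}
    - {"dx":0,"dy":0,"dz":0,"wx":0,"wy":0,"wz":0,"jaw":9}
    - {"dx":0,"dy":0,"dz":-3,"wx":0,"wy":0,"wz":0,"jaw":9}
    - {"dx":0,"dy":0,"dz":-8,"wx":0,"wy":0,"wz":0,"jaw":9}
    - {"dx":0,"dy":0,"dz":-12,"wx":0,"wy":0,"wz":0,"jaw":9}
    - {"dx":0,"dy":0,"dz":-12,"wx":0,"wy":0,"wz":0,"jaw":9}

```text
clock: 5.85
tool_pos: [473.9, 47.4, 157.0]
ee_rot: [0.998, -0.055, 0.004, 0.0]
ft_force: [-0.1, -0.1, 0.1]
width: 0.979
```

Run:
```python
from h import *
from workcell import manip
show();go(655,-163.2,130,-16.7)
s=manip.get_state();d=manip.snapshot("wrist");pickle.dump((s,d),open("w4.pkl","wb"))
cv2.imwrite("pics/w4.png",d["color"][:,:,::-1])
```

```text
t 5.85 pos [473.9  47.4 157. ] yaw -6.34 tilt 0.43 F [-0.06 -0.09  0.12] w 89.8
d [20.3  18.93  2.86] w [-0.03 -0.43 10.36]
```

View pics/w4.png

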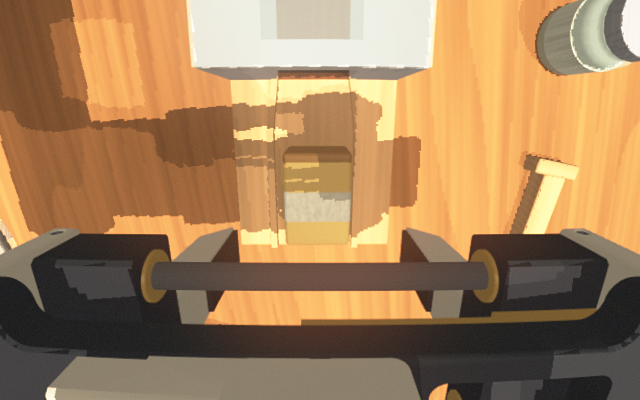

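The picture shows the cheese standing square on the sill, between the guide strips, at about (317,195). On to the pusher.

>>> carry_out:
  plan:
    - {"dx":4,"dy":4,"dz":0,"wx":0,"wy":-0.4,"wz":2,"jaw":9}
    - {"dx":8,"dy":7.5,"dz":1,"wx":0,"wy":-0.4,"wz":4,"jaw":9}
    - {"dx":12,"dy":11,"dz":1.5,"wx":0,"wy":-0.4,"wz":6,"jaw":9}
    - {"dx":16,"dy":15,"dz":2,"wx":0,"wy":-0.4,"wz":8,"jaw":9}
    - {"dx":20.3,"dy":18.9,"dz":2.9,"wx":0,"wy":-0.4,"wz":10.4,"jaw":9}
    - {"dx":20.3,"dy":18.9,"dz":2.9,"wx":0,"wy":-0.4,"wz":10.4,"jaw":9}
    - {"dx":20.3,"dy":18.9,"dz":2.9,"wx":0,"wy":-0.4,"wz":10.4,"jaw":9}

```text
clock: 6.78
tool_pos: [651.8, -162.3, 123.3]
ee_rot: [0.989, -0.146, -0.005, -0.001]
ft_force: [-0.9, -0.2, 0.0]
width: 0.981
```

Run:
```python
from h import *
from workcell import manip
show()
s=manip.get_state();d=manip.snapshot("wrist");pickle.dump((s,d),open("w5.pkl","wb"))
cv2.imwrite("pics/w5.png",d["color"][:,:,::-1])
c=cloud(d,s);z=c[...,2]
for lo,hi in((41,49),(18,26)):
    m=(z>lo)&(z<hi);n,l,st,ce=cv2.connectedComponentsWithStats(m.astype(np.uint8))
    for i in range(1,n):
        if st[i,4]>800: print(ce[i],st[i],rect(c[l==i]))
```

```text
t 6.78 pos [ 651.8 -162.3  123.3] yaw -16.75 tilt 0.58 F [-0.88 -0.25  0.01] w 90.1
[322.38170122 197.02680486] [ 307  150   31   96 2798] (array([ 654.5, -159.2]), 79.3, 24.0, 73.45)
[79.58327995 54.95019218] [   0    0  137  110 6244] (array([475.4,  20.3]), 134.7, 68.4, 173.49)
[322.38466682  72.48473368] [ 307    0   32  149 4487] (array([681.5, -68.4]), 112.2, 24.3, 73.31)
```

View pics/w5.png

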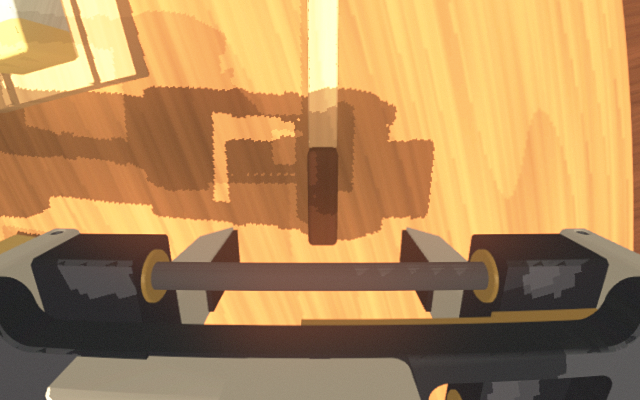

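The wrist view shows the handle at (322,197), bearing 73.4 deg, with the cheese undisturbed on the sill. Both cameras agree on the position across the handle. I'll go down and grip.

```bash
python3 -c "
from h import *
show();go(654.8,-162,9,-16.6)"
```

```text
t 6.83 pos [ 652.  -161.8  124.3] yaw -16.71 tilt 0.5 F [ 0.26 -0.04  0.23] w 90.1
d [ 0.38 -0.07 11.52] w [ 0.03  0.5  -0.11]
```

>>> carry_out:
  plan:
    - {"dx":0.3,"dy":0,"dz":5,"wx":0,"wy":0.5,"wz":0,"jaw":9}
    - {"dx":0.3,"dy":0,"dz":9,"wx":0,"wy":0.5,"wz":0,"jaw":9}
    - {"dx":0.3,"dy":0,"dz":11,"wx":0,"wy":0.5,"wz":0,"jaw":9}
    - {"dx":0.3,"dy":0,"dz":11.3,"wx":0,"wy":0.5,"wz":0,"jaw":9}
    - {"dx":0.3,"dy":0,"dz":11.4,"wx":0,"wy":0.5,"wz":0,"jaw":9}

```text
clock: 7.45
tool_pos: [656.1, -163.7, 13.1]
ee_rot: [0.989, -0.145, 0.003, 0.001]
ft_force: [-0.3, 0.9, 1.0]
width: 0.982
```

```bash
python3 -c "
from h import *
show();go(654.8,-162,9,-16.6)"
```

```text
t 7.45 pos [ 656.1 -163.7   13.1] yaw -16.72 tilt 0.32 F [-0.29  0.85  0.95] w 90.2
d [-0.18 -0.12  0.41] w [ 0.07 -0.31 -0.12]
```

>>> carry_out:
  plan:
    - {"dx":-0.1,"dy":-0.1,"dz":0.3,"wx":0,"wy":-0.3,"wz":0,"jaw":9}
    - {"dx":-0.1,"dy":-0.1,"dz":0.3,"wx":0,"wy":-0.3,"wz":0,"jaw":9}
    - {"dx":-0.1,"dy":-0.1,"dz":0.3,"wx":0,"wy":-0.3,"wz":0,"jaw":1.5}
    - {"dx":-0.1,"dy":-0.1,"dz":0.3,"wx":0,"wy":-0.3,"wz":0,"jaw":1.5}
    - {"dx":-0.1,"dy":-0.1,"dz":0.3,"wx":0,"wy":-0.3,"wz":0,"jaw":1.5}
    - {"dx":-0.1,"dy":-0.1,"dz":0.3,"wx":0,"wy":-0.3,"wz":0,"jaw":1.5}
    - {"dx":-0.1,"dy":-0.1,"dz":0.3,"wx":0,"wy":-0.3,"wz":0,"jaw":1.5}
    - {"dx":-0.1,"dy":-0.1,"dz":0.3,"wx":0,"wy":-0.3,"wz":0,"jaw":1.5}

```text
clock: 8.45
tool_pos: [654.5, -162.4, 8.4]
ee_rot: [0.989, -0.146, -0.001, 0.0]
ft_force: [-0.4, -0.2, 0.6]
width: 0.375
```

```bash
python3 -c "
from h import *
show();go(654.8,-162,9,-16.6)"
```

```text
t 8.45 pos [ 654.5 -162.4    8.4] yaw -16.75 tilt 0.16 F [-0.45 -0.15  0.64] w 34.4
d [ 0.02 -0.05 -0.06] w [ 0.06  0.15 -0.15]
```

>>> carry_out:
  plan:
    - {"dx":0,"dy":0,"dz":0,"wx":0,"wy":0,"wz":0,"jaw":1.5}
    - {"dx":0,"dy":0,"dz":0,"wx":0,"wy":0,"wz":0,"jaw":1.5}
    - {"dx":0,"dy":0,"dz":0,"wx":0,"wy":0,"wz":0,"jaw":1.5}

```text
clock: 8.82
tool_pos: [654.3, -162.4, 8.4]
ee_rot: [0.989, -0.146, -0.002, 0.0]
ft_force: [-0.5, -0.7, 0.7]
width: 0.257
```

```bash
python3 -c "
from h import *
show()"
```

```text
t 8.82 pos [ 654.3 -162.4    8.4] yaw -16.74 tilt 0.18 F [-0.48 -0.71  0.74] w 23.6
```

>>> carry_out:
  plan:
    - {"dx":0,"dy":0,"dz":-2,"wx":0,"wy":0,"wz":0,"jaw":1.5}
    - {"dx":0,"dy":0,"dz":-6,"wx":0,"wy":0,"wz":0,"jaw":1.5}
    - {"dx":0,"dy":0,"dz":-9,"wx":0,"wy":0,"wz":0,"jaw":1.5}
    - {"dx":0,"dy":0,"dz":-9,"wx":0,"wy":0,"wz":0,"jaw":1.5}

```text
clock: 9.32
tool_pos: [656.6, -163.1, 102.3]
ee_rot: [0.989, -0.146, 0.002, 0.001]
ft_force: [-0.6, 0.5, -2.8]
width: 0.261
```

Run:
```python
from h import *
from workcell import manip
show();go(441.3,-219.4,98,-6.32)
s=manip.get_state();d=manip.snapshot("wrist");pickle.dump((s,d),open("w6.pkl","wb"))
cv2.imwrite("pics/w6.png",d["color"][:,:,::-1])
c=cloud(d,s)
for r in range(0,250,15): print(r,c[r,322].round(1))
```

```text
t 9.32 pos [ 656.6 -163.1  102.3] yaw -16.75 tilt 0.27 F [-0.59  0.51 -2.82] w 23.9
d [-18.99  11.6    0.36] w [  0.11  -0.25 -10.43]
0 [691.4 -50.4 117.2]
15 [689.8 -55.7 116.2]
30 [688.3 -60.9 114.4]
45 [686.5 -66.8 114.7]
60 [684.7 -73.  116.8]
75 [682.9 -78.9 116.6]
90 [681.1 -84.9 116.6]
105 [679.3 -91.  117.2]
120 [677.4 -97.4 115. ]
135 [ 675.5 -103.8  116.1]
150 [ 673.6 -110.4  115.7]
165 [ 671.6 -117.1  116.1]
180 [ 669.9 -122.2  124.2]
195 [ 668.9 -125.1  138.3]
210 [ 667.  -131.3  138.2]
225 [ 665.3 -137.   140. ]
240 [ 663.2 -144.1  138.4]
```

View pics/w6.png

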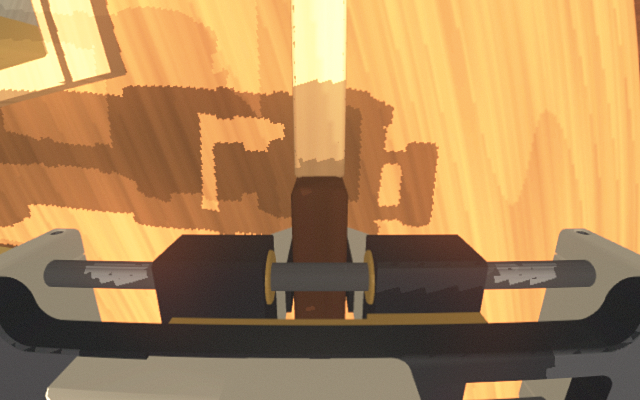

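The pusher is held level: the bar top reads 116 along its length, as expected, and it is centred between the fingers.

>>> carry_out:
  plan:
    - {"dx":-4.5,"dy":2.5,"dz":0,"wx":0,"wy":-0.2,"wz":-2,"jaw":1.5}
    - {"dx":-9,"dy":5.5,"dz":0,"wx":0,"wy":-0.2,"wz":-5,"jaw":1.5}
    - {"dx":-13.5,"dy":8.5,"dz":0,"wx":0,"wy":-0.2,"wz":-8,"jaw":1.5}
    - {"dx":-17,"dy":10.5,"dz":0,"wx":0,"wy":-0.2,"wz":-10.4,"jaw":1.5}
    - {"dx":-19,"dy":11.6,"dz":0.3,"wx":0,"wy":-0.2,"wz":-10.4,"jaw":1.5}
    - {"dx":-19,"dy":11.6,"dz":0.3,"wx":0,"wy":-0.2,"wz":-10.4,"jaw":1.5}
    - {"dx":-19,"dy":11.6,"dz":0.3,"wx":0,"wy":-0.2,"wz":-10.4,"jaw":1.5}

```text
clock: 10.25
tool_pos: [439.8, -218.6, 95.6]
ee_rot: [0.998, -0.055, -0.003, -0.0]
ft_force: [-0.1, -0.8, -1.5]
width: 0.258
```

Run:
```python
from h import *
from workcell import manip
show();go(441.3,-219.4,42.5,-6.32)
d=manip.snapshot("top");pickle.dump(d,open("top7.pkl","wb"))
cv2.imwrite("pics/t7.png",cv2.resize(d["color"][150:300,150:400,::-1],None,fx=3.2,fy=3.2,interpolation=cv2.INTER_CUBIC))
d=manip.snapshot("scene");pickle.dump(d,open("scene7.pkl","wb"))
cv2.imwrite("pics/s7.png",cv2.resize(d["color"][80:260,180:420,::-1],None,fx=3,fy=3,interpolation=cv2.INTER_CUBIC))
```

```text
t 10.25 pos [ 439.8 -218.6   95.6] yaw -6.36 tilt 0.36 F [-0.13 -0.81 -1.53] w 23.7
d [0.19 0.06 5.31] w [-0.    0.36 -0.04]
```

View pics/t7.png

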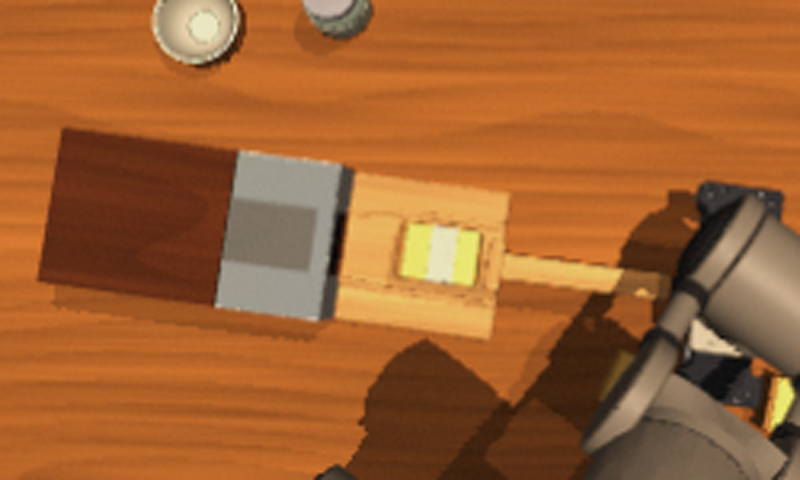

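View pics/s7.png

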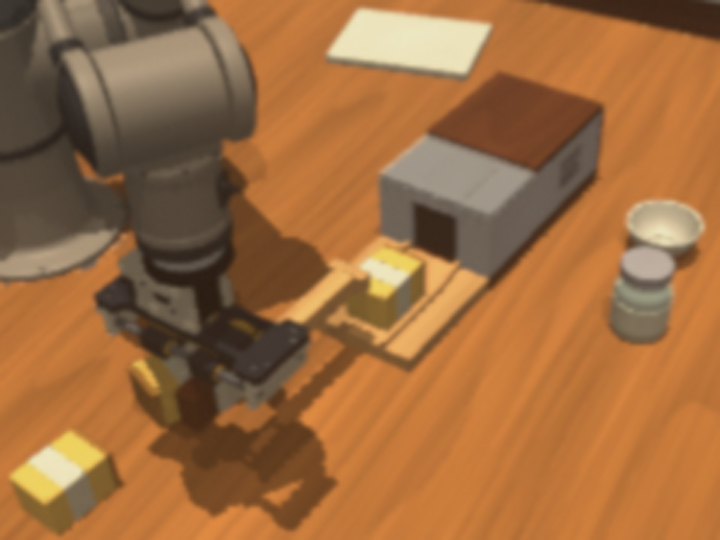

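Run:
```python
from h import *
d=pickle.load(open("top7.pkl","rb"));c=cloud(d);z=c[...,2]
a=np.radians(83.68);u=np.array([np.cos(a),np.sin(a)]);v=np.array([u[1],-u[0]]);o=np.array([481.5,143.4])
def kf(p):p=p[:,:2]-o;return np.c_[p@v,p@u].round(1)
for b,lo,hi in (((265,205,310,250),65,73),((290,215,365,250),98,118),((155,180,262,255),105,120)):
    m=np.zeros_like(z,bool);m[b[1]:b[3],b[0]:b[2]]=1;m&=(z>lo)&(z<hi)
    p=c[m];r=rect(p);k=kf(p);print(r,kf(np.array([r[0]])),k.min(0),k.max(0),p[:,2].mean())
k=kf(c[m]);
for t in ("head",):
    b=(290,215,350,250);m=np.zeros_like(z,bool);m[b[1]:b[3],b[0]:b[2]]=1;m&=(z>98)&(z<118);p=c[m];k=kf(p)
    for y in range(-280,-140,15):
        q=(k[:,1]>=y)&(k[:,1]<y+15)
        if q.any():print(y,k[q,0].min(),k[q,0].max(),p[q,2].mean().round(1))
```

```text
(array([473.8,  44.3]), 80.3, 54.7, 83.94) [[  3.3 -99.3]] [ -24.1 -139.4] [ 30.6 -59.1] 69.46281765999531
(array([459.5, -93.8]), 175.9, 43.2, 87.13) [[   4.2 -238.2]] [ -22.5 -326. ] [  21.3 -150.2] 108.98295941822713
(array([496.7, 280.4]), 276.2, 151.0, 83.59) [[  0.  137.8]] [-75.5  -0.3] [ 75.5 275.9] 111.93005056493502
-280 -12.2 11.7 109.2
-265 -12.0 10.4 108.6
-250 -11.4 11.5 108.9
-235 -12.2 11.3 108.5
-220 -12.4 10.4 109.4
-205 -11.4 11.6 109.1
-190 -12.2 11.4 109.1
-175 -21.3 21.3 108.7
-160 -22.5 21.0 108.9
```

In the keeper frame, the cheese is at x +3, y -99 and the head is centred with its tip at y -150. Both are well inside the limits. I'll lower to pushing height.

```bash
cat >> h.py <<'E'
def k(tipz=False):
    from workcell import manip
    s=manip.get_state();a=np.radians(83.68);u=np.array([np.cos(a),np.sin(a)]);v=np.array([u[1],-u[0]])
    p=s["tool_pos"][:2]-[481.5,143.4];f=s["ft_force"]
    print("kx %.1f tip_y %.1f underside_over_floor %.1f Fpush %.2f Fx %.2f Fz %.2f"%(p@v,p@u+214.3,s["tool_pos"][2]-28.4,-f[:2]@u,f[:2]@v,f[2]))
    show()
E
python3 -c "
from h import *
k();go(443,-219.4,42.4,-6.32)"
```

```text
kx -1.3 tip_y -150.0 underside_over_floor 67.3 Fpush 0.12 Fx 0.18 Fz -3.07
t 10.35 pos [ 440.1 -218.5   95.7] yaw -6.31 tilt 0.35 F [ 0.17 -0.13 -3.07] w 23.7
d [0.33 0.05 5.33] w [0.01 0.35 0.01]
```

>>> carry_out:
  plan:
    - {"dx":0.3,"dy":0,"dz":2,"wx":0,"wy":0.3,"wz":0,"jaw":1.5}
    - {"dx":0.3,"dy":0,"dz":4,"wx":0,"wy":0.3,"wz":0,"jaw":1.5}
    - {"dx":0.3,"dy":0,"dz":5.2,"wx":0,"wy":0.3,"wz":0,"jaw":1.5}
    - {"dx":0.3,"dy":0,"dz":5.2,"wx":0,"wy":0.3,"wz":0,"jaw":1.5}
    - {"dx":0.3,"dy":0,"dz":5.2,"wx":0,"wy":0.3,"wz":0,"jaw":1.5}

```text
clock: 10.98
tool_pos: [442.5, -219.2, 44.5]
ee_rot: [0.998, -0.055, -0.0, 0.0]
ft_force: [-0.6, 0.1, -1.9]
width: 0.26
```

```bash
python3 -c "
from h import *
k();go(443,-219.4,42.4,-6.32)"
```

```text
kx 1.2 tip_y -150.4 underside_over_floor 16.1 Fpush -0.02 Fx -0.65 Fz -1.86
t 10.97 pos [ 442.5 -219.2   44.5] yaw -6.33 tilt 0.04 F [-0.65  0.09 -1.86] w 23.9
d [0.05 0.01 0.21] w [ 0.04  0.01 -0.01]
```

>>> carry_out:
  plan:
    - {"dx":0,"dy":-0.4,"dz":0.15,"wx":0,"wy":0,"wz":0,"jaw":1.5}
    - {"dx":0,"dy":-0.8,"dz":0.15,"wx":0,"wy":0,"wz":0,"jaw":1.5}
    - {"dx":0,"dy":-1.2,"dz":0.15,"wx":0,"wy":0,"wz":0,"jaw":1.5}
    - {"dx":0,"dy":-1.6,"dz":0.15,"wx":0,"wy":0,"wz":0,"jaw":1.5}
    - {"dx":0,"dy":-2.0,"dz":0.15,"wx":0,"wy":0,"wz":0,"jaw":1.5}
    - {"dx":0,"dy":-2.4,"dz":0.15,"wx":0,"wy":0,"wz":0,"jaw":1.5}
    - {"dx":0,"dy":-2.8,"dz":0.15,"wx":0,"wy":0,"wz":0,"jaw":1.5}
    - {"dx":0,"dy":-3.2,"dz":0.15,"wx":0,"wy":0,"wz":0,"jaw":1.5}

```text
clock: 11.98
tool_pos: [445.6, -187.0, 42.5]
ee_rot: [0.998, -0.055, -0.0, 0.0]
ft_force: [0.0, -1.2, -1.6]
width: 0.259
```

```bash
python3 -c "
from h import *
k()"
```

```text
kx 0.7 tip_y -118.0 underside_over_floor 14.1 Fpush 1.17 Fx 0.17 Fz -1.61
t 11.97 pos [ 445.6 -187.    42.5] yaw -6.35 tilt 0.05 F [ 0.04 -1.18 -1.61] w 23.8
```

>>> carry_out:
  plan:
    - {"dx":0,"dy":-0.4,"dz":0,"wx":0,"wy":0,"wz":0,"jaw":1.5}
    - {"dx":0,"dy":-0.8,"dz":0,"wx":0,"wy":0,"wz":0,"jaw":1.5}
    - {"dx":0,"dy":-1.2,"dz":0,"wx":0,"wy":0,"wz":0,"jaw":1.5}
    - {"dx":0,"dy":-1.6,"dz":0,"wx":0,"wy":0,"wz":0,"jaw":1.5}
    - {"dx":0,"dy":-2.0,"dz":0,"wx":0,"wy":0,"wz":0,"jaw":1.5}
    - {"dx":0,"dy":-2.4,"dz":0,"wx":0,"wy":0,"wz":0,"jaw":1.5}
    - {"dx":0,"dy":-2.8,"dz":0,"wx":0,"wy":0,"wz":0,"jaw":1.5}
    - {"dx":0,"dy":-3.2,"dz":0,"wx":0,"wy":0,"wz":0,"jaw":1.5}

```text
clock: 12.98
tool_pos: [449.1, -155.2, 42.5]
ee_rot: [0.998, -0.055, -0.0, 0.0]
ft_force: [-0.5, -1.8, -1.0]
width: 0.262
```

```bash
python3 -c "
from h import *
k()"
```

```text
kx 0.7 tip_y -86.0 underside_over_floor 14.1 Fpush 1.84 Fx -0.29 Fz -0.97
t 12.97 pos [ 449.1 -155.2   42.5] yaw -6.35 tilt 0.06 F [-0.49 -1.8  -0.97] w 24.1
```

>>> carry_out:
  plan:
    - {"dx":0,"dy":-0.4,"dz":0,"wx":0,"wy":0,"wz":0,"jaw":1.5}
    - {"dx":0,"dy":-0.8,"dz":0,"wx":0,"wy":0,"wz":0,"jaw":1.5}
    - {"dx":0,"dy":-1.2,"dz":0,"wx":0,"wy":0,"wz":0,"jaw":1.5}
    - {"dx":0,"dy":-1.6,"dz":0,"wx":0,"wy":0,"wz":0,"jaw":1.5}
    - {"dx":0,"dy":-2.0,"dz":0,"wx":0,"wy":0,"wz":0,"jaw":1.5}
    - {"dx":0,"dy":-2.4,"dz":0,"wx":0,"wy":0,"wz":0,"jaw":1.5}
    - {"dx":0,"dy":-2.8,"dz":0,"wx":0,"wy":0,"wz":0,"jaw":1.5}
    - {"dx":0,"dy":-3.2,"dz":0,"wx":0,"wy":0,"wz":0,"jaw":1.5}

```text
clock: 13.98
tool_pos: [452.9, -124.0, 42.6]
ee_rot: [0.998, -0.055, -0.0, 0.001]
ft_force: [-0.3, -6.5, -0.5]
width: 0.257
```

```bash
python3 -c "
from h import *
k()
from workcell import manip
d=manip.snapshot('top')
cv2.imwrite('pics/t8.png',cv2.resize(d['color'][150:300,150:400,::-1],None,fx=3.2,fy=3.2,interpolation=cv2.INTER_CUBIC))
d=manip.snapshot('wrist')
cv2.imwrite('pics/w8.png',d['color'][:,:,::-1])
"
```

```text
kx 1.0 tip_y -54.6 underside_over_floor 14.2 Fpush 6.53 Fx 0.38 Fz -0.45
t 13.97 pos [ 452.9 -124.    42.6] yaw -6.35 tilt 0.06 F [-0.34 -6.54 -0.45] w 23.6
```

View pics/w8.png

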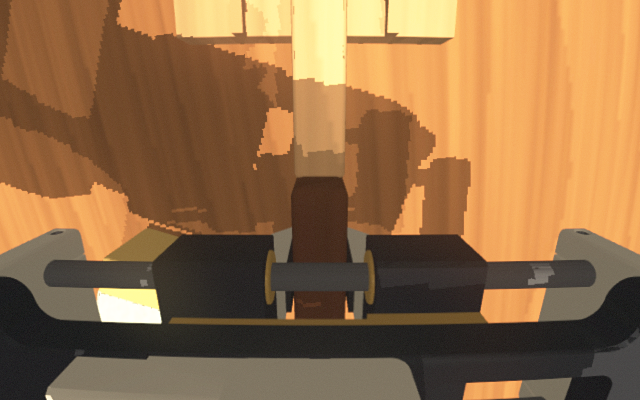

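View pics/t8.png

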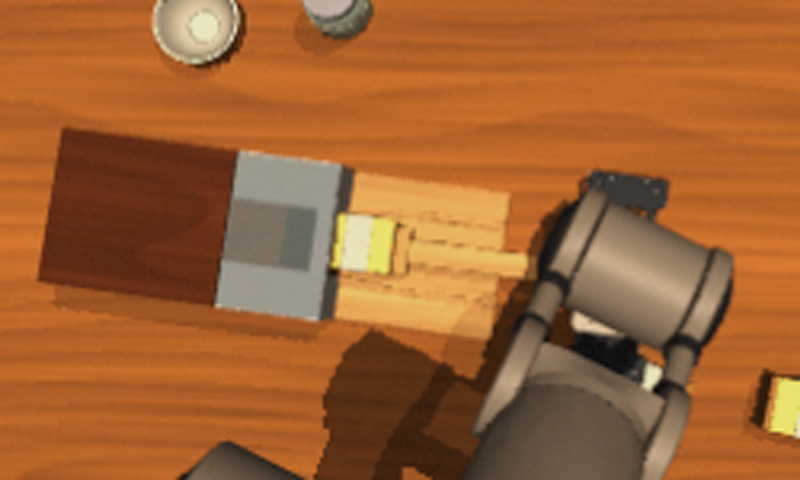

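The top view shows the cheese half into the mouth and straight, with the flap swung in under the clear roof at about (297,240) in the crop. The 6.5 N fits the flap's short lever at the start. I'll continue.

>>> carry_out:
  plan:
    - {"dx":0,"dy":-0.3,"dz":0,"wx":0,"wy":0,"wz":0,"jaw":1.5}
    - {"dx":0,"dy":-0.6,"dz":0,"wx":0,"wy":0,"wz":0,"jaw":1.5}
    - {"dx":0,"dy":-0.9,"dz":0,"wx":0,"wy":0,"wz":0,"jaw":1.5}
    - {"dx":0,"dy":-1.2,"dz":0,"wx":0,"wy":0,"wz":0,"jaw":1.5}

```text
clock: 14.58
tool_pos: [454.1, -111.9, 42.6]
ee_rot: [0.998, -0.055, -0.0, 0.0]
ft_force: [-0.3, -5.4, -0.8]
width: 0.26
```

```bash
python3 -c "
from h import *
k()"
```

```text
kx 0.9 tip_y -42.5 underside_over_floor 14.2 Fpush 5.38 Fx 0.26 Fz -0.82
t 14.57 pos [ 454.1 -111.9   42.6] yaw -6.35 tilt 0.05 F [-0.33 -5.38 -0.82] w 23.9
```

>>> carry_out:
  plan:
    - {"dx":0,"dy":-0.4,"dz":0,"wx":0,"wy":0,"wz":0,"jaw":1.5}
    - {"dx":0,"dy":-0.8,"dz":0,"wx":0,"wy":0,"wz":0,"jaw":1.5}
    - {"dx":0,"dy":-1.2,"dz":0,"wx":0,"wy":0,"wz":0,"jaw":1.5}
    - {"dx":0,"dy":-1.6,"dz":0,"wx":0,"wy":0,"wz":0,"jaw":1.5}
    - {"dx":0,"dy":-2.0,"dz":0,"wx":0,"wy":0,"wz":0,"jaw":1.5}
    - {"dx":0,"dy":-2.4,"dz":0,"wx":0,"wy":0,"wz":0,"jaw":1.5}
    - {"dx":0,"dy":-2.8,"dz":0,"wx":0,"wy":0,"wz":0,"jaw":1.5}
    - {"dx":0,"dy":-3.2,"dz":0,"wx":0,"wy":0,"wz":0,"jaw":1.5}

```text
clock: 15.58
tool_pos: [457.4, -79.5, 42.4]
ee_rot: [0.998, -0.055, -0.001, 0.0]
ft_force: [-0.1, -3.8, -0.4]
width: 0.259
```

```bash
python3 -c "
from h import *
k()"
```

```text
kx 0.6 tip_y -9.9 underside_over_floor 14.0 Fpush 3.80 Fx 0.35 Fz -0.40
t 15.57 pos [457.4 -79.5  42.4] yaw -6.35 tilt 0.07 F [-0.07 -3.82 -0.4 ] w 23.8
```

>>> carry_out:
  plan:
    - {"dx":0,"dy":-0.4,"dz":0,"wx":0,"wy":0,"wz":0,"jaw":1.5}
    - {"dx":0,"dy":-0.8,"dz":0,"wx":0,"wy":0,"wz":0,"jaw":1.5}
    - {"dx":0,"dy":-1.2,"dz":0,"wx":0,"wy":0,"wz":0,"jaw":1.5}
    - {"dx":0,"dy":-1.6,"dz":0,"wx":0,"wy":0,"wz":0,"jaw":1.5}
    - {"dx":0,"dy":-2.0,"dz":0,"wx":0,"wy":0,"wz":0,"jaw":1.5}
    - {"dx":0,"dy":-2.4,"dz":0,"wx":0,"wy":0,"wz":0,"jaw":1.5}
    - {"dx":0,"dy":-2.8,"dz":0,"wx":0,"wy":0,"wz":0,"jaw":1.5}
    - {"dx":0,"dy":-3.2,"dz":0,"wx":0,"wy":0,"wz":0,"jaw":1.5}

```text
clock: 16.58
tool_pos: [461.0, -47.8, 42.4]
ee_rot: [0.998, -0.055, -0.001, 0.0]
ft_force: [-0.2, -3.4, -0.7]
width: 0.26
```

```bash
python3 -c "
from h import *
k()"
```

```text
kx 0.7 tip_y 22.0 underside_over_floor 14.0 Fpush 3.43 Fx 0.22 Fz -0.68
t 16.57 pos [461.  -47.8  42.4] yaw -6.35 tilt 0.06 F [-0.16 -3.43 -0.68] w 23.8
```

>>> carry_out:
  plan:
    - {"dx":0,"dy":-0.4,"dz":0,"wx":0,"wy":0,"wz":0,"jaw":1.5}
    - {"dx":0,"dy":-0.8,"dz":0,"wx":0,"wy":0,"wz":0,"jaw":1.5}
    - {"dx":0,"dy":-1.2,"dz":0,"wx":0,"wy":0,"wz":0,"jaw":1.5}
    - {"dx":0,"dy":-1.6,"dz":0,"wx":0,"wy":0,"wz":0,"jaw":1.5}
    - {"dx":0,"dy":-2.0,"dz":0,"wx":0,"wy":0,"wz":0,"jaw":1.5}
    - {"dx":0,"dy":-2.4,"dz":0,"wx":0,"wy":0,"wz":0,"jaw":1.5}
    - {"dx":0,"dy":-2.8,"dz":0,"wx":0,"wy":0,"wz":0,"jaw":1.5}

```text
clock: 17.45
tool_pos: [464.1, -20.0, 42.4]
ee_rot: [0.998, -0.055, -0.001, 0.0]
ft_force: [-0.0, -3.4, 0.1]
width: 0.263
```

```bash
python3 -c "
from h import *
k()"
```

```text
kx 0.7 tip_y 50.0 underside_over_floor 14.0 Fpush 3.36 Fx 0.34 Fz 0.15
t 17.45 pos [464.1 -20.   42.4] yaw -6.35 tilt 0.06 F [-0.04 -3.37  0.15] w 24.1
```

>>> carry_out:
  plan:
    - {"dx":0,"dy":-0.3,"dz":0,"wx":0,"wy":0,"wz":0,"jaw":1.5}
    - {"dx":0,"dy":-0.6,"dz":0,"wx":0,"wy":0,"wz":0,"jaw":1.5}
    - {"dx":0,"dy":-0.9,"dz":0,"wx":0,"wy":0,"wz":0,"jaw":1.5}
    - {"dx":0,"dy":-1.2,"dz":0,"wx":0,"wy":0,"wz":0,"jaw":1.5}
    - {"dx":0,"dy":-1.5,"dz":0,"wx":0,"wy":0,"wz":0,"jaw":1.5}
    - {"dx":0,"dy":-1.8,"dz":0,"wx":0,"wy":0,"wz":0,"jaw":1.5}
    - {"dx":0,"dy":-2.1,"dz":0,"wx":0,"wy":0,"wz":0,"jaw":1.5}
    - {"dx":0,"dy":-2.4,"dz":0,"wx":0,"wy":0,"wz":0,"jaw":1.5}

```text
clock: 18.45
tool_pos: [466.5, 3.9, 42.2]
ee_rot: [0.998, -0.055, -0.001, 0.0]
ft_force: [-0.3, -1.3, -3.1]
width: 0.262
```

```bash
python3 -c "
from h import *
k()"
```

```text
kx 0.5 tip_y 74.0 underside_over_floor 13.8 Fpush 1.29 Fx -0.17 Fz -3.09
t 18.45 pos [466.5   3.9  42.2] yaw -6.34 tilt 0.09 F [-0.31 -1.26 -3.09] w 24.0
```

>>> carry_out:
  plan:
    - {"dx":0,"dy":-0.1,"dz":0,"wx":0,"wy":0,"wz":0,"jaw":1.5}
    - {"dx":0,"dy":-0.2,"dz":0,"wx":0,"wy":0,"wz":0,"jaw":1.5}
    - {"dx":0,"dy":-0.3,"dz":0,"wx":0,"wy":0,"wz":0,"jaw":1.5}
    - {"dx":0,"dy":-0.4,"dz":0,"wx":0,"wy":0,"wz":0,"jaw":1.5}

```text
clock: 18.95
tool_pos: [467.1, 7.6, 42.4]
ee_rot: [0.998, -0.055, -0.001, 0.0]
ft_force: [-0.0, -1.1, -3.9]
width: 0.261
```

```bash
python3 -c "
from h import *
k()"
```

```text
kx 0.7 tip_y 77.8 underside_over_floor 14.0 Fpush 1.05 Fx 0.08 Fz -3.88
t 18.95 pos [467.1   7.6  42.4] yaw -6.35 tilt 0.07 F [-0.04 -1.06 -3.88] w 24.0
```

The flap has dropped onto the pusher's top (Fz rose), and the push is down to about 1 N of friction. I'll creep forward.

>>> carry_out:
  plan:
    - {"dx":0,"dy":-0.1,"dz":0,"wx":0,"wy":0,"wz":0,"jaw":1.5}
    - {"dx":0,"dy":-0.2,"dz":0,"wx":0,"wy":0,"wz":0,"jaw":1.5}
    - {"dx":0,"dy":-0.3,"dz":0,"wx":0,"wy":0,"wz":0,"jaw":1.5}
    - {"dx":0,"dy":-0.4,"dz":0,"wx":0,"wy":0,"wz":0,"jaw":1.5}
    - {"dx":0,"dy":-0.5,"dz":0,"wx":0,"wy":0,"wz":0,"jaw":1.5}

```text
clock: 19.58
tool_pos: [467.8, 12.6, 42.4]
ee_rot: [0.998, -0.055, -0.0, 0.0]
ft_force: [-0.3, -2.0, -3.6]
width: 0.258
```

```bash
python3 -c "
from h import *
k()"
```

```text
kx 0.7 tip_y 82.8 underside_over_floor 14.0 Fpush 2.04 Fx -0.11 Fz -3.58
t 19.57 pos [467.8  12.6  42.4] yaw -6.35 tilt 0.06 F [-0.33 -2.02 -3.58] w 23.7
```

>>> carry_out:
  plan:
    - {"dx":0,"dy":-0.1,"dz":0,"wx":0,"wy":0,"wz":0,"jaw":1.5}
    - {"dx":0,"dy":-0.2,"dz":0,"wx":0,"wy":0,"wz":0,"jaw":1.5}
    - {"dx":0,"dy":-0.3,"dz":0,"wx":0,"wy":0,"wz":0,"jaw":1.5}

```text
clock: 19.95
tool_pos: [468.1, 15.6, 42.4]
ee_rot: [0.998, -0.055, -0.0, 0.0]
ft_force: [-0.2, -1.8, -3.7]
width: 0.258
```

```bash
python3 -c "
from h import *
k()"
```

```text
kx 0.7 tip_y 85.8 underside_over_floor 14.0 Fpush 1.78 Fx 0.02 Fz -3.67
t 19.95 pos [468.1  15.6  42.4] yaw -6.35 tilt 0.06 F [-0.18 -1.77 -3.67] w 23.7
```

>>> carry_out:
  plan:
    - {"dx":0,"dy":-0.1,"dz":0,"wx":0,"wy":0,"wz":0,"jaw":1.5}
    - {"dx":0,"dy":-0.2,"dz":0,"wx":0,"wy":0,"wz":0,"jaw":1.5}

```text
clock: 20.2
tool_pos: [468.3, 17.6, 42.4]
ee_rot: [0.998, -0.055, -0.001, 0.0]
ft_force: [-0.0, -1.7, -3.2]
width: 0.26
```

```bash
python3 -c "
from h import *
k()"
```

```text
kx 0.7 tip_y 87.8 underside_over_floor 14.0 Fpush 1.66 Fx 0.14 Fz -3.24
t 20.2 pos [468.3  17.6  42.4] yaw -6.35 tilt 0.06 F [-0.04 -1.66 -3.24] w 23.9
```

>>> carry_out:
  plan:
    - {"dx":0,"dy":-0.1,"dz":0,"wx":0,"wy":0,"wz":0,"jaw":1.5}
    - {"dx":0,"dy":-0.2,"dz":0,"wx":0,"wy":0,"wz":0,"jaw":1.5}
    - {"dx":0,"dy":-0.3,"dz":0,"wx":0,"wy":0,"wz":0,"jaw":1.5}
    - {"dx":0,"dy":-0.4,"dz":0,"wx":0,"wy":0,"wz":0,"jaw":1.5}

```text
clock: 20.7
tool_pos: [468.8, 21.5, 42.4]
ee_rot: [0.998, -0.055, -0.0, 0.0]
ft_force: [-0.0, -1.8, -3.4]
width: 0.257
```

```bash
python3 -c "
from h import *
k()"
```

```text
kx 0.8 tip_y 91.8 underside_over_floor 14.0 Fpush 1.80 Fx 0.16 Fz -3.37
t 20.7 pos [468.8  21.5  42.4] yaw -6.35 tilt 0.06 F [-0.04 -1.8  -3.37] w 23.6
```

>>> carry_out:
  plan:
    - {"dx":0,"dy":-0.1,"dz":0,"wx":0,"wy":0,"wz":0,"jaw":1.5}
    - {"dx":0,"dy":-0.2,"dz":0,"wx":0,"wy":0,"wz":0,"jaw":1.5}
    - {"dx":0,"dy":-0.3,"dz":0,"wx":0,"wy":0,"wz":0,"jaw":1.5}
    - {"dx":0,"dy":-0.4,"dz":0,"wx":0,"wy":0,"wz":0,"jaw":1.5}

```text
clock: 21.2
tool_pos: [469.2, 25.5, 42.4]
ee_rot: [0.998, -0.055, -0.0, 0.0]
ft_force: [-0.3, -1.8, -3.0]
width: 0.262
```

```bash
python3 -c "
from h import *
k()"
```

```text
kx 0.8 tip_y 95.8 underside_over_floor 14.0 Fpush 1.83 Fx -0.10 Fz -3.01
t 21.2 pos [469.2  25.5  42.4] yaw -6.34 tilt 0.05 F [-0.3  -1.81 -3.01] w 24.1
```

>>> carry_out:
  plan:
    - {"dx":0,"dy":-0.1,"dz":0,"wx":0,"wy":0,"wz":0,"jaw":1.5}
    - {"dx":0,"dy":-0.2,"dz":0,"wx":0,"wy":0,"wz":0,"jaw":1.5}
    - {"dx":0,"dy":-0.3,"dz":0,"wx":0,"wy":0,"wz":0,"jaw":1.5}
    - {"dx":0,"dy":-0.4,"dz":0,"wx":0,"wy":0,"wz":0,"jaw":1.5}

```text
clock: 21.7
tool_pos: [469.6, 29.5, 42.4]
ee_rot: [0.998, -0.055, -0.001, 0.0]
ft_force: [0.1, -1.4, -3.9]
width: 0.26
```

```bash
python3 -c "
from h import *
k()"
```

```text
kx 0.7 tip_y 99.8 underside_over_floor 14.0 Fpush 1.42 Fx 0.24 Fz -3.88
t 21.7 pos [469.6  29.5  42.4] yaw -6.35 tilt 0.06 F [ 0.08 -1.43 -3.88] w 23.9
```

>>> carry_out:
  plan:
    - {"dx":0,"dy":-0.1,"dz":0,"wx":0,"wy":0,"wz":0,"jaw":1.5}
    - {"dx":0,"dy":-0.2,"dz":0,"wx":0,"wy":0,"wz":0,"jaw":1.5}
    - {"dx":0,"dy":-0.3,"dz":0,"wx":0,"wy":0,"wz":0,"jaw":1.5}
    - {"dx":0,"dy":-0.4,"dz":0,"wx":0,"wy":0,"wz":0,"jaw":1.5}

```text
clock: 22.2
tool_pos: [470.1, 33.5, 42.4]
ee_rot: [0.998, -0.055, -0.001, 0.0]
ft_force: [0.2, -1.1, -4.1]
width: 0.259
```

```bash
python3 -c "
from h import *
k()"
```

```text
kx 0.7 tip_y 103.8 underside_over_floor 14.0 Fpush 1.08 Fx 0.34 Fz -4.07
t 22.2 pos [470.1  33.5  42.4] yaw -6.35 tilt 0.06 F [ 0.22 -1.11 -4.07] w 23.8
```

>>> carry_out:
  plan:
    - {"dx":0,"dy":-0.1,"dz":0,"wx":0,"wy":0,"wz":0,"jaw":1.5}
    - {"dx":0,"dy":-0.2,"dz":0,"wx":0,"wy":0,"wz":0,"jaw":1.5}
    - {"dx":0,"dy":-0.3,"dz":0,"wx":0,"wy":0,"wz":0,"jaw":1.5}
    - {"dx":0,"dy":-0.4,"dz":0,"wx":0,"wy":0,"wz":0,"jaw":1.5}

```text
clock: 22.7
tool_pos: [470.5, 37.4, 42.4]
ee_rot: [0.998, -0.055, -0.001, 0.0]
ft_force: [-0.8, -1.6, -4.1]
width: 0.258
```

```bash
python3 -c "
from h import *
k()"
```

```text
kx 0.7 tip_y 107.8 underside_over_floor 14.0 Fpush 1.65 Fx -0.59 Fz -4.13
t 22.7 pos [470.5  37.4  42.4] yaw -6.35 tilt 0.06 F [-0.77 -1.58 -4.13] w 23.7
```

>>> carry_out:
  plan:
    - {"dx":0,"dy":-0.1,"dz":0,"wx":0,"wy":0,"wz":0,"jaw":1.5}
    - {"dx":0,"dy":-0.2,"dz":0,"wx":0,"wy":0,"wz":0,"jaw":1.5}
    - {"dx":0,"dy":-0.3,"dz":0,"wx":0,"wy":0,"wz":0,"jaw":1.5}
    - {"dx":0,"dy":-0.4,"dz":0,"wx":0,"wy":0,"wz":0,"jaw":1.5}

```text
clock: 23.2
tool_pos: [470.9, 41.5, 42.4]
ee_rot: [0.998, -0.055, -0.001, 0.0]
ft_force: [-0.6, -1.8, -4.3]
width: 0.26
```

```bash
python3 -c "
from h import *
k()"
```

```text
kx 0.7 tip_y 111.8 underside_over_floor 14.0 Fpush 1.90 Fx -0.41 Fz -4.31
t 23.2 pos [470.9  41.5  42.4] yaw -6.35 tilt 0.06 F [-0.61 -1.84 -4.31] w 23.8
```

>>> carry_out:
  plan:
    - {"dx":0,"dy":-0.1,"dz":0,"wx":0,"wy":0,"wz":0,"jaw":1.5}
    - {"dx":0,"dy":-0.2,"dz":0,"wx":0,"wy":0,"wz":0,"jaw":1.5}
    - {"dx":0,"dy":-0.3,"dz":0,"wx":0,"wy":0,"wz":0,"jaw":1.5}
    - {"dx":0,"dy":-0.4,"dz":0,"wx":0,"wy":0,"wz":0,"jaw":1.5}

```text
clock: 23.7
tool_pos: [471.3, 44.9, 42.4]
ee_rot: [0.998, -0.055, -0.001, 0.0]
ft_force: [-1.0, -6.3, -3.8]
width: 0.256
```

```bash
python3 -c "
from h import *
k()"
```

```text
kx 0.7 tip_y 115.3 underside_over_floor 14.0 Fpush 6.34 Fx -0.26 Fz -3.77
t 23.7 pos [471.3  44.9  42.4] yaw -6.34 tilt 0.08 F [-0.96 -6.27 -3.77] w 23.5
```

The plate has engaged: 6.3 N, about 3 mm of give. Going on gently.

>>> carry_out:
  plan:
    - {"dx":0,"dy":-0.1,"dz":0,"wx":0,"wy":0,"wz":0,"jaw":1.5}
    - {"dx":0,"dy":-0.2,"dz":0,"wx":0,"wy":0,"wz":0,"jaw":1.5}
    - {"dx":0,"dy":-0.2,"dz":0,"wx":0,"wy":0,"wz":0,"jaw":1.5}

```text
clock: 24.08
tool_pos: [471.6, 46.8, 42.5]
ee_rot: [0.998, -0.055, -0.001, 0.0]
ft_force: [-0.3, -6.3, -3.0]
width: 0.259
```

```bash
python3 -c "
from h import *
k()"
```

```text
kx 0.8 tip_y 117.2 underside_over_floor 14.1 Fpush 6.30 Fx 0.44 Fz -2.98
t 24.07 pos [471.6  46.8  42.5] yaw -6.34 tilt 0.08 F [-0.26 -6.31 -2.98] w 23.8
```

>>> carry_out:
  plan:
    - {"dx":0,"dy":-0.1,"dz":0,"wx":0,"wy":0,"wz":0,"jaw":1.5}
    - {"dx":0,"dy":-0.2,"dz":0,"wx":0,"wy":0,"wz":0,"jaw":1.5}
    - {"dx":0,"dy":-0.2,"dz":0,"wx":0,"wy":0,"wz":0,"jaw":1.5}

```text
clock: 24.45
tool_pos: [471.8, 48.5, 42.5]
ee_rot: [0.998, -0.055, -0.001, 0.001]
ft_force: [-1.7, -8.3, -2.5]
width: 0.262
```

```bash
python3 -c "
from h import *
k()"
```

```text
kx 0.8 tip_y 118.9 underside_over_floor 14.1 Fpush 8.44 Fx -0.76 Fz -2.47
t 24.45 pos [471.8  48.5  42.5] yaw -6.33 tilt 0.1 F [-1.68 -8.3  -2.47] w 24.1
```

>>> carry_out:
  plan:
    - {"dx":0,"dy":-0.1,"dz":0,"wx":0,"wy":0,"wz":0,"jaw":1.5}
    - {"dx":0,"dy":-0.1,"dz":0,"wx":0,"wy":0,"wz":0,"jaw":1.5}
    - {"dx":0,"dy":-0.1,"dz":0,"wx":0,"wy":0,"wz":0,"jaw":1.5}
    - {"dx":0,"dy":-0.1,"dz":0,"wx":0,"wy":0,"wz":0,"jaw":1.5}
    - {"dx":0,"dy":-0.1,"dz":0,"wx":0,"wy":0,"wz":0,"jaw":1.5}

```text
clock: 25.08
tool_pos: [471.9, 49.4, 42.5]
ee_rot: [0.998, -0.055, -0.001, 0.001]
ft_force: [-1.1, -9.2, -1.7]
width: 0.262
```

```bash
python3 -c "
from h import *
k()
from workcell import manip
import time
for i in range(4):
    manip.snapshot('top'); k()"
```

```text
kx 0.8 tip_y 119.8 underside_over_floor 14.1 Fpush 9.25 Fx -0.05 Fz -1.66
t 25.07 pos [471.9  49.4  42.5] yaw -6.34 tilt 0.11 F [-1.06 -9.19 -1.66] w 24.1
kx 0.8 tip_y 119.8 underside_over_floor 14.1 Fpush 8.43 Fx -1.44 Fz -3.10
t 25.12 pos [471.9  49.4  42.5] yaw -6.34 tilt 0.11 F [-2.36 -8.22 -3.1 ] w 23.9
kx 0.8 tip_y 119.8 underside_over_floor 14.1 Fpush 8.68 Fx 0.35 Fz -2.03
t 25.18 pos [471.9  49.4  42.5] yaw -6.34 tilt 0.11 F [-0.61 -8.67 -2.03] w 23.6
kx 0.8 tip_y 119.8 underside_over_floor 14.1 Fpush 9.16 Fx 0.43 Fz -2.22
t 25.23 pos [471.9  49.4  42.5] yaw -6.34 tilt 0.1 F [-0.58 -9.15 -2.22] w 23.9
kx 0.8 tip_y 119.8 underside_over_floor 14.1 Fpush 8.68 Fx -0.30 Fz -2.55
t 25.27 pos [471.9  49.4  42.5] yaw -6.34 tilt 0.11 F [-1.25 -8.59 -2.55] w 23.6
```

About 9 N steady, with roughly 7 mm of give, held for over 0.8 s. Drawing out level.

>>> carry_out:
  plan:
    - {"dx":0,"dy":0.3,"dz":0,"wx":0,"wy":0,"wz":0,"jaw":1.5}
    - {"dx":0,"dy":0.7,"dz":0,"wx":0,"wy":0,"wz":0,"jaw":1.5}
    - {"dx":0,"dy":1.2,"dz":0,"wx":0,"wy":0,"wz":0,"jaw":1.5}
    - {"dx":0,"dy":2,"dz":0,"wx":0,"wy":0,"wz":0,"jaw":1.5}
    - {"dx":0,"dy":3,"dz":0,"wx":0,"wy":0,"wz":0,"jaw":1.5}
    - {"dx":0,"dy":4,"dz":0,"wx":0,"wy":0,"wz":0,"jaw":1.5}
    - {"dx":0,"dy":5,"dz":0,"wx":0,"wy":0,"wz":0,"jaw":1.5}
    - {"dx":0,"dy":6,"dz":0,"wx":0,"wy":0,"wz":0,"jaw":1.5}

```text
clock: 26.28
tool_pos: [465.3, -9.9, 42.5]
ee_rot: [0.998, -0.056, -0.0, -0.0]
ft_force: [0.6, 2.8, -3.2]
width: 0.258
```

```bash
python3 -c "
from h import *
k()"
```

```text
kx 0.8 tip_y 60.1 underside_over_floor 14.1 Fpush -2.84 Fx 0.33 Fz -3.25
t 26.27 pos [465.3  -9.9  42.5] yaw -6.38 tilt 0.04 F [ 0.64  2.79 -3.25] w 23.7
```

>>> carry_out:
  plan:
    - {"dx":0,"dy":1.2,"dz":0,"wx":0,"wy":0,"wz":0,"jaw":1.5}
    - {"dx":0,"dy":2.4,"dz":0,"wx":0,"wy":0,"wz":0,"jaw":1.5}
    - {"dx":0,"dy":3.6,"dz":0,"wx":0,"wy":0,"wz":0,"jaw":1.5}
    - {"dx":0,"dy":4.8,"dz":0,"wx":0,"wy":0,"wz":0,"jaw":1.5}
    - {"dx":0,"dy":6,"dz":0,"wx":0,"wy":0,"wz":0,"jaw":1.5}
    - {"dx":0,"dy":8,"dz":0,"wx":0,"wy":0,"wz":0,"jaw":1.5}
    - {"dx":0,"dy":10,"dz":0,"wx":0,"wy":0,"wz":0,"jaw":1.5}
    - {"dx":0,"dy":12,"dz":0,"wx":0,"wy":0,"wz":0,"jaw":1.5}
    - {"dx":0,"dy":14,"dz":0,"wx":0,"wy":0,"wz":0,"jaw":1.5}

```text
clock: 27.4
tool_pos: [449.7, -149.5, 42.5]
ee_rot: [0.998, -0.055, -0.0, 0.0]
ft_force: [-0.4, 0.4, -2.1]
width: 0.262
```

Run:
```python
from h import *
from workcell import manip
k();go(654.4,-162.4,100,-16.75)
d=manip.snapshot("top");pickle.dump(d,open("top9.pkl","wb"))
cv2.imwrite("pics/t9.png",cv2.resize(d["color"][150:300,150:400,::-1],None,fx=3.2,fy=3.2,interpolation=cv2.INTER_CUBIC))
d=manip.snapshot("scene")
cv2.imwrite("pics/s9.png",cv2.resize(d["color"][90:210,260:420,::-1],None,fx=4,fy=4,interpolation=cv2.INTER_CUBIC))
```

```text
kx 0.6 tip_y -80.3 underside_over_floor 14.1 Fpush -0.39 Fx -0.48 Fz -2.11
t 27.4 pos [ 449.7 -149.5   42.5] yaw -6.35 tilt 0.05 F [-0.44  0.44 -2.11] w 24.0
d [20.48 -0.98 -5.77] w [ 0.02  0.04 10.4 ]
```

View pics/t9.png

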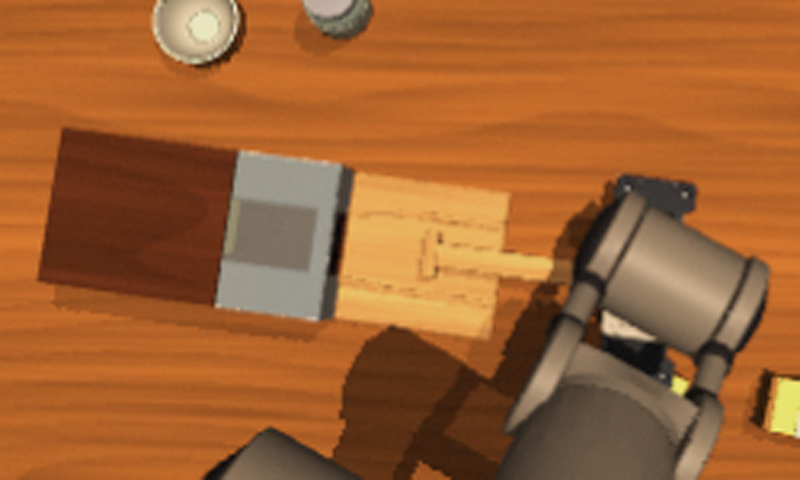

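View pics/s9.png

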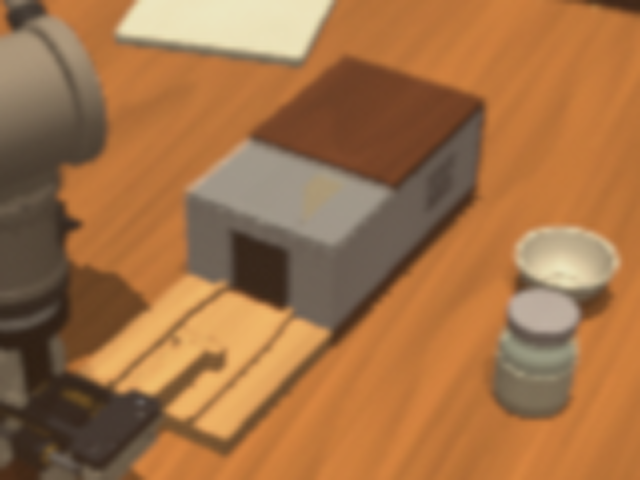

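The top view shows the sill empty apart from the pusher's head and the flap dark and upright. The cheese's rear edge is just visible deep under the clear roof at (232,222). I'll carry the pusher back to where it lay.

>>> carry_out:
  plan:
    - {"dx":0,"dy":0,"dz":-3,"wx":0,"wy":0,"wz":0,"jaw":1.5}
    - {"dx":0,"dy":0,"dz":-5.8,"wx":0,"wy":0,"wz":0,"jaw":1.5}
    - {"dx":5,"dy":0,"dz":-5.8,"wx":0,"wy":0,"wz":2,"jaw":1.5}
    - {"dx":10,"dy":-0.5,"dz":-5.8,"wx":0,"wy":0,"wz":5,"jaw":1.5}
    - {"dx":15,"dy":-1,"dz":-5.8,"wx":0,"wy":0,"wz":8,"jaw":1.5}
    - {"dx":18.5,"dy":-1,"dz":-5.8,"wx":0,"wy":0,"wz":10.4,"jaw":1.5}
    - {"dx":20.5,"dy":-1,"dz":-5.8,"wx":0,"wy":0,"wz":10.4,"jaw":1.5}
    - {"dx":20.5,"dy":-1,"dz":-5.8,"wx":0,"wy":0,"wz":10.4,"jaw":1.5}
    - {"dx":20.5,"dy":-1,"dz":-5.8,"wx":0,"wy":0,"wz":10.4,"jaw":1.5}

```text
clock: 28.62
tool_pos: [653.7, -160.7, 99.8]
ee_rot: [0.989, -0.145, -0.001, -0.0]
ft_force: [-0.4, 1.0, -2.7]
width: 0.26
```

Run:
```python
from h import *
from workcell import manip
show();go(654.4,-162.4,9,-16.75)
s=manip.get_state();d=manip.snapshot("wrist");c=cloud(d,s)
print([c[r,315:325,2].mean().round(1) for r in range(0,170,20)])
```

```text
t 28.62 pos [ 653.7 -160.7   99.8] yaw -16.73 tilt 0.16 F [-0.43  0.98 -2.68] w 23.8
d [0.14 0.14 9.08] w [0.02 0.16 0.02]
[np.float64(105.5), np.float64(121.2), np.float64(122.1), np.float64(107.2), np.float64(107.4), np.float64(108.0), np.float64(108.9), np.float64(109.2), np.float64(110.1)]
```

Run:
```python
from h import *
from workcell import manip
show()
s=manip.get_state();d=manip.snapshot("wrist");c=cloud(d,s)
cv2.imwrite("pics/w10.png",d["color"][:,:,::-1])
p=s["tool_pos"][:2];a=np.radians(73.25);u=np.array([np.cos(a),np.sin(a)])
for r in range(0,300,15):
    q=c[r,300:340];print(r,((np.median(q[:,:2],0)-p)@u).round(1),np.median(q[:,2]).round(1))
```

```text
t 28.68 pos [ 653.7 -160.8  100.1] yaw -16.74 tilt 0.14 F [ 0.06 -0.15 -2.71] w 23.3
0 120.8 105.8
15 114.3 106.4
30 108.3 106.8
45 101.6 107.1
60 95.4 107.4
75 88.9 107.9
90 82.1 108.3
105 75.5 108.9
120 68.8 109.2
135 61.9 109.8
150 54.9 110.3
165 47.9 110.5
180 42.7 122.0
195 39.2 134.4
210 32.9 134.5
225 26.8 135.2
240 19.7 135.4
255 13.0 136.0
270 31.3 182.0
285 27.4 183.6
```

View pics/w10.png

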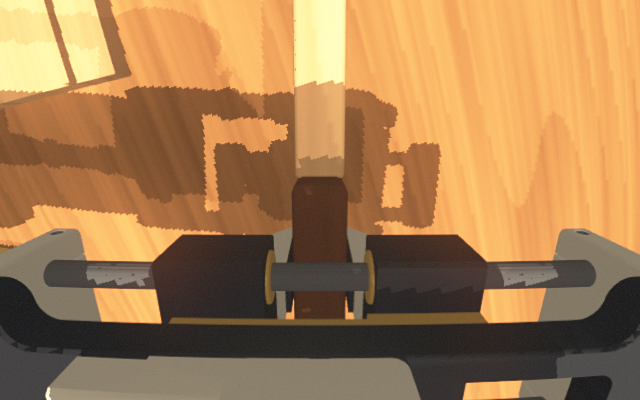

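The bar now reads 110.5 falling to 105.8 mm over 73 mm, about 3.7 deg head-down. It has slipped round a little in the pads. I'll tip the tool to level it before laying it down.

>>> carry_out:
  plan:
    - {"dx":0.1,"dy":0.1,"dz":3,"wx":3.6,"wy":0.1,"wz":0,"jaw":1.5}
    - {"dx":0.1,"dy":0.1,"dz":6,"wx":3.6,"wy":0.1,"wz":0,"jaw":1.5}
    - {"dx":0.1,"dy":0.1,"dz":7.5,"wx":3.6,"wy":0.1,"wz":0,"jaw":1.5}
    - {"dx":0.1,"dy":0.1,"dz":8,"wx":3.6,"wy":0.1,"wz":0,"jaw":1.5}
    - {"dx":0.1,"dy":0.1,"dz":8,"wx":3.6,"wy":0.1,"wz":0,"jaw":1.5}

```text
clock: 29.35
tool_pos: [655.7, -162.4, 21.0]
ee_rot: [0.989, -0.145, 0.005, -0.031]
ft_force: [0.6, -0.3, -1.4]
width: 0.258
```

Run:
```python
from h import *
from workcell import manip
show()
s=manip.get_state();d=manip.snapshot("wrist");c=cloud(d,s)
p=s["tool_pos"][:2];a=np.radians(73.25);u=np.array([np.cos(a),np.sin(a)])
for r in range(0,260,15):
    q=c[r,300:340];print(r,((np.median(q[:,:2],0)-p)@u).round(1),np.median(q[:,2]).round(1))
```

```text
t 29.35 pos [ 655.7 -162.4   21. ] yaw -16.73 tilt 3.57 F [ 0.64 -0.26 -1.36] w 23.7
0 120.2 34.0
15 113.9 34.3
30 107.5 34.2
45 101.1 34.5
60 94.6 34.2
75 88.2 34.4
90 81.6 34.1
105 74.8 34.3
120 68.1 34.4
135 61.2 34.4
150 54.2 34.5
165 47.1 34.5
180 41.5 45.3
195 37.1 57.5
210 30.9 57.6
225 24.4 57.6
240 17.5 57.6
255 10.6 57.6
```

It is level, with its underside at about 12.4 mm. Lowering.

>>> carry_out:
  plan:
    - {"dx":0,"dy":0,"dz":0.6,"wx":0.1,"wy":0,"wz":0,"jaw":1.5}
    - {"dx":0,"dy":0,"dz":1.1,"wx":0.1,"wy":0,"wz":0,"jaw":1.5}
    - {"dx":0,"dy":0,"dz":1.2,"wx":0.1,"wy":0,"wz":0,"jaw":1.5}
    - {"dx":0,"dy":0,"dz":1.2,"wx":0.1,"wy":0,"wz":0,"jaw":1.5}

```text
clock: 29.9
tool_pos: [655.6, -161.7, 8.5]
ee_rot: [0.989, -0.146, 0.005, -0.032]
ft_force: [-1.0, -0.3, -0.2]
width: 0.259
```

Run:
```python
from h import *
from workcell import manip
show()
s=manip.get_state();d=manip.snapshot("wrist");c=cloud(d,s)
for r in range(0,170,40): print(r,np.median(c[r,300:340,2]).round(1))
```

```text
t 29.9 pos [ 655.6 -161.7    8.5] yaw -16.75 tilt 3.68 F [-1.01 -0.3  -0.16] w 23.8
0 21.9
40 21.7
80 21.8
120 22.1
160 22.1
```

Resting flat: bar top at 22 mm and the weight off the wrist. Releasing, then straight up.

>>> carry_out:
  plan:
    - {"dx":0,"dy":0,"dz":0,"wx":0,"wy":0,"wz":0,"jaw":8}
    - {"dx":0,"dy":0,"dz":0,"wx":0,"wy":0,"wz":0,"jaw":8}
    - {"dx":0,"dy":0,"dz":0,"wx":0,"wy":0,"wz":0,"jaw":8}
    - {"dx":0,"dy":0,"dz":0,"wx":0,"wy":0,"wz":0,"jaw":8}
    - {"dx":0,"dy":0,"dz":0,"wx":0,"wy":0,"wz":0,"jaw":8}
    - {"dx":0,"dy":0,"dz":-3,"wx":0,"wy":0,"wz":0,"jaw":8}
    - {"dx":0,"dy":0,"dz":-8,"wx":0,"wy":0,"wz":0,"jaw":8}
    - {"dx":0,"dy":0,"dz":-13,"wx":0,"wy":0,"wz":0,"jaw":8}
    - {"dx":-3,"dy":3,"dz":-16,"wx":0,"wy":0,"wz":0,"jaw":8}
    - {"dx":-3,"dy":3,"dz":-16,"wx":0,"wy":0,"wz":0,"jaw":8}

```text
clock: 31.2
tool_pos: [614.7, -193.4, 169.3]
ee_rot: [0.989, -0.147, 0.007, -0.031]
ft_force: [0.8, 0.1, -0.5]
width: 0.87
```

Run:
```python
from h import *
from workcell import manip
show()
d0=pickle.load(open("top0.pkl","rb"))
s=manip.get_state();w=manip.snapshot("wrist");c=cloud(w,s);cv2.imwrite("pics/w11.png",w["color"][:,:,::-1])
d=manip.snapshot("top");pickle.dump(d,open("top11.pkl","wb"));ct=cloud(d)
cv2.imwrite("pics/t11.png",cv2.resize(d["color"][120:300,150:470,::-1],None,fx=2.5,fy=2.5,interpolation=cv2.INTER_CUBIC))
for n,(x0,y0,x1,y1),lo,hi in(("jar",(235,125,275,170),82,98),("round",(415,165,460,210),36,44),("bowl",(190,135,235,180),15,45)):
    for dd in(d0,d):
        cc=cloud(dd)[y0:y1,x0:x1].reshape(-1,3);cc=cc[(cc[:,2]>lo)&(cc[:,2]<hi)];print(n,len(cc),cc[:,:2].mean(0).round(1))
d=manip.snapshot("scene")
cv2.imwrite("pics/s11.png",cv2.resize(d["color"][90:250,260:420,::-1],None,fx=3.7,fy=3.7,interpolation=cv2.INTER_CUBIC))
```

```text
t 31.2 pos [ 614.7 -193.4  169.3] yaw -16.88 tilt 3.62 F [ 0.85  0.1  -0.54] w 79.8
jar 252 [726.6 157.5]
jar 253 [726.5 157.6]
round 657 [ 623.4 -443.6]
round 648 [ 622.7 -444.5]
bowl 344 [711.9 311.6]
bowl 341 [711.6 311.3]
```

View pics/t11.png

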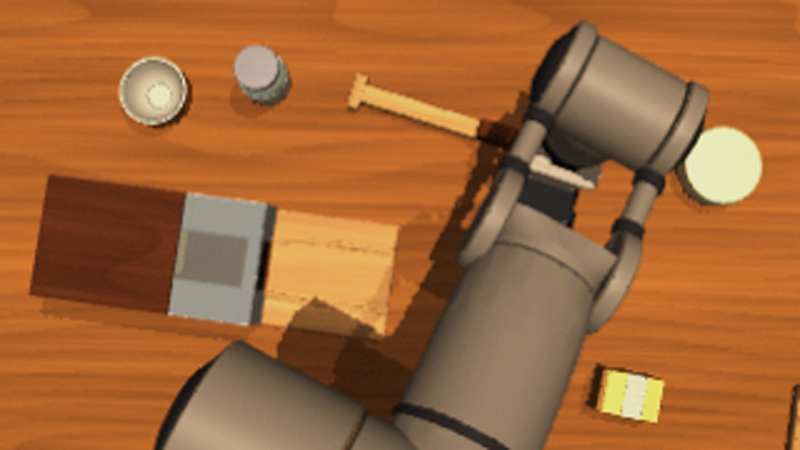

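View pics/s11.png

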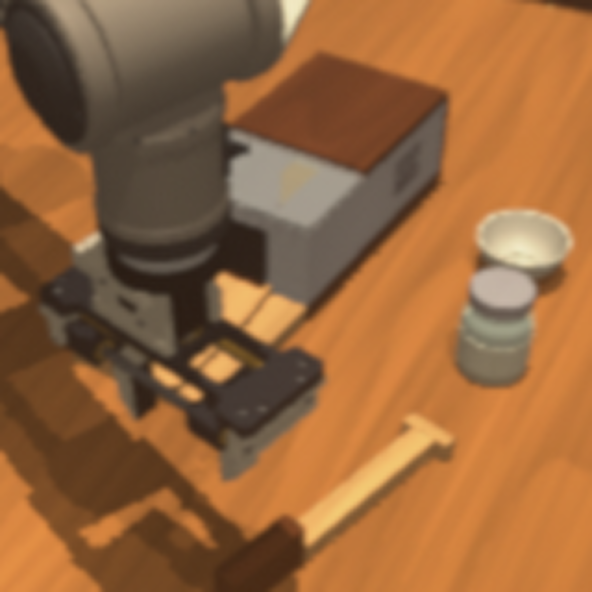

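View pics/w11.png

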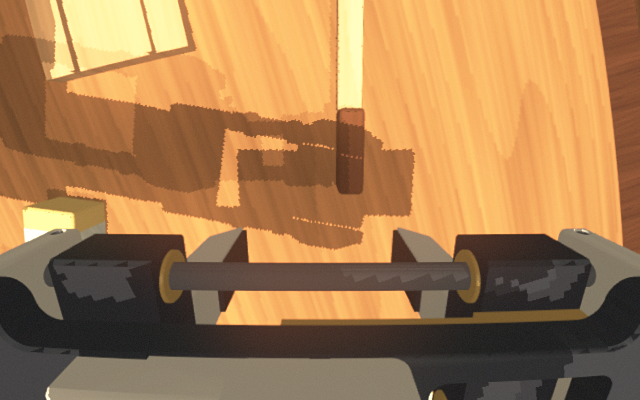

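The pusher lies flat and is free, and the bystanders have moved less than 1.5 mm. The cheese edge shows under the far end of the clear roof, with no raised flap visible. Handing in.

```bash
python3 -c "
from workcell import manip
print(manip.close_job())"
```

```text
the job is handed in; nothing more can be done
None
```

The job is done and handed in at about 31 s; no verdict was reported. I set the farthest cheese on the sill and let go, then pushed it in through the flap with the pusher. I pressed the back plate at about 9 N, roughly 6 to 7 mm of give, for over 0.8 s. Then I drew the pusher out and laid it back where it had been.

**Last checks:**
- **Cheese:** its rear edge shows at the far end of the clear roof.
- **Flap:** it looks shut, with no raised flap visible under the clear roof. I judged this from the pictures only and could not measure its angle.
- **Pusher:** just before release the bar top read 21.7 to 22.1 mm against 22 nominal. Pictures after release show it lying flat and free of the gripper.
- **Bystanders:** the jar, round cheese and bowl shifted by about 1 mm or less.

**What disagreed or went wrong:**
- The first two move calls were refused. Giving every field in each row cleared it.
- The wrist camera read about 2 to 4 mm farther in y than the top camera.
- The pusher slipped about 3.7 deg head-down in the pads during the push, and I levelled it before laying it down.

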